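# Measure the inertia rings and load the turntable

## Robot

A 6-joint arm with a two-finger parallel gripper is mounted at the origin on the work surface. World frame = base frame: x ahead of the robot, y to its left, z up, the work surface at z = 0. Lengths are in mm, angles in degrees, forces in N, time in s.
With the tool pointing down it reaches from about 300 to 850 mm from the base axis. Payload 4.2 kg.
Tool frame: the origin (TCP) lies midway between the tips of the shut fingers; the grasp point (between the pads) lies 19 mm behind it (env.grasp_offset is the distance from the TCP to the grasp point, in mm); z points along the fingers, y is the line along which they close (so a half turn about z gives the same grasp; the last joint's range is limited). The gripper opens to 91 mm and grips with 3 to 60 N. Pads are 32 mm wide; open, the fingers measure 118 mm over their backs; the gripper's body (76 mm by 178 mm) begins 60 mm behind the grasp point.
Start: joints at [72.078, 18.312, 89.639, -0, 72.044, -1.146], TCP at [165.968, 550.546, 186.476] pointing down, gripper open.
Joint ranges: [-177.97, 177.97], [-48.28, 115.42], [12.27, 149.76], [-77.06, 257.06], [2.81, 150.46], [-146.56, 146.56]. Speed limits (degrees/s): [147.25, 147.25, 180, 180, 180, 180].

## Interface

Orientations are given as [roll, pitch, yaw] about the fixed x, y, z axes, in that order (R = Rz(yaw) Ry(pitch) Rx(roll)).
In Python, from workcell import env, optics gives the robot as it stands. The module is installed in compiled form; this text tells all that it offers.
- The arm moves only by the tool send_rows, never from a script. Its argument "targets" is a list that holds one entry, the list of rows, each a list of 7 numbers: the turn, a rotation vector about the world's x, y, z scaled (see below), then the shift along the world's x, y, z scaled (see below), then the closure, from -1 (fully open) to 1 (shut). In form: [[[rx, ry, rz, x, y, z, gripper], ...]]. A call has 1 to 12 rows; each row shifts and turns the commanded pose from where the row before left it; what a row does not reach is not made up. The controller multiplies each number of a shift by 0.2 m and each number of a turn by pi/2 rad. A row lasts 1/10 s, in which the tool goes at most 50 mm and 8.59 degrees, less where a joint would pass 70% of its speed; a pose out of reach is approached as far as the arm can. A call with a number of a shift or a turn outside -1 to 1 is refused whole. A call with a gripper value outside its range is refused whole. The fingers move at their own pace and stop on an object; "grip_force" is the grip in N (left out, the last holds). Time passes only in rows, so rows that do not move let the fingers close. It gives the time, the measured TCP pose, the force, the opening and the grip force at its end, in the units of the state.
- env.state(): the state, without advancing time (a new reading comes with each control period).
- optics.grab_frame(name): name is "scene" or "top"; returns (picture, depth): 384x512x3 uint8, red, green, blue; 384x512 float32, mm along the optical axis (not along the pixel's ray), 0 where there is no reading.
- optics.camera_info(name): a dict with "camera_matrix" (3x3 intrinsics, pixels), "R" (3x3) and "t" (3): a world point X has camera coordinates R X + t. Camera axes: x right, y down, z forward; pixel columns grow to the right and rows downward; lengths in mm; the calibration is good to about 2 mm. A picture is of the moment at which its call begins. camera_info takes no time and is no camera call.
- env.job_done(): hands the job in; it is judged then, once.
Trained networks look in the newest picture that a camera, given by its name, has taken for a name from the list of things; names that differ only in an ending like _2 or _b are one class to them, and where a whole thing is asked for, a point or a joint stands for the part that bears it (a point fixed in the world has none). Each returns a list of dicts, best first, with "conf" (0 to 1); they miss things now and then, are a little off and sometimes report something else, mostly with a low value. They report only what shows in the picture. A call takes as long as a camera call. They do not tell look-alikes from the thing itself.
- optics.silhouettes(camera, name): "mask" (384x512 bool, what is visible of it) and "at" ([column, row] in pixels, amid what is visible of it).
- optics.place_of(camera, name): "at" ([column, row] in pixels: a listed point, or the origin of a listed thing).
The state is a dict: "time_s": time; "qpos": joint angles; "qvel": joint speeds; "effort": joint torques, N m; "ee_pos": TCP position; "ee_rot": TCP orientation; "force": force on the tool from outside, world axes, zero at the start; "torque": the same for the moment, N m; "gripper_width": finger opening in mm; "gripper_force": force on a finger pad.
Only numpy, scipy, OpenCV 4.12 (cv2) and the standard library are available. Lean on these libraries where they do the work, as an engineer would, in place of code of your own. Each camera call takes 0.05 s, during which the arm holds its last target. There are 200 camera calls.

## Task

Set up the moment-of-inertia practical with the steel rings on the bench, one ring at a time from the largest to the smallest: lay the ring flat on the caliper's rest plate, let go of it and slide the caliper gently shut until both jaws bear on it, then take it out and lower it over the turntable's spindle, flat and without dropping it. When all the rings are stacked on the spindle, close the empty caliper fully; leave the exercise book, beaker and slide box alone.

Things in the scene. Friction and masses are not known exactly. Their poses are not given: they have to be found in the camera images.
- caliper_stand: fixed stand holding a 200 mm digital caliper level, display up. Origin on the bench under the rest point; z up, y along the beam the way the caliper opens, x from jaw tips towards the beam. Dark rest plate, top 12 mm up, x -70..35, y -65..65 mm; beam 16 x 4 mm, x 35..51, top 17.5 mm up; clamps on it at x 28..60, y -80..-56 and 184..206 mm, thumbscrews to 34 mm up
- rest (a point): point on top of the rest plate, 12 mm above the bench, directly above the caliper_stand origin; axes as the stand's. A ring lies flat here to be measured, centred near x = 0 in these axes (the 60 mm ring clears the beam by 5 mm there), between the two jaw faces
- fixed_jaw: fixed caliper jaw, flat steel 4 mm thick, 10 mm wide, 1.5 to 5.5 mm above the rest plate (so 12.5 mm of a ring stands clear above the jaws). Origin on its measuring face, mid thickness, 32 mm from the rest point towards the stand's -y; axes as the stand's; the face looks to +y and reaches from x = -15 mm (tip) to x = +35 mm (beam)
- moving_jaw: moving caliper jaw, the mirror image of the fixed one, carried by the sliding display housing. Origin on its measuring face (which looks to the stand's -y), axes as the stand's
- caliper (a joint): opening of the caliper in m = distance between the two measuring faces: 0 shut, 0.11 the most; about 1.5 N of sliding friction, stays where it is left. Bearing on a ring it reads that ring's diameter, to about 1 mm
- housing_top (a point): centre of the top of the grey display housing that slides with the moving jaw: 38 mm wide (stand's x), 75 mm long (y), 16 mm thick, top 28 mm and underside 12 mm above the bench. Take it across its 38 mm width and slide it. It lies 43 mm in x and 49.5 mm in y from the moving jaw's origin
- turntable: fixed cross-shaped base of a rotational-inertia turntable, feet on the bench; origin on the bench under the spindle axis
- platter_disc: the turntable's aluminium disc, 140 mm across, 8 mm thick, top 62 mm above the bench, free to turn about its upright axis; carries the steel spindle, 12 mm diameter, 62 mm tall with its top 8 mm tapered. Origin at the centre of its top face
- spindle_foot (a point): where the spindle axis meets the top of the disc, 62 mm above the bench; the first ring's underside rests here
- spindle_tip (a point): top of the spindle, 62 mm above the disc, 124 mm above the bench
- ring60: flat turned steel ring, outside diameter 60 mm, bore 16 mm, 18 mm thick, about 370 g (within 10 %); lies flat, on the bench at the start. Origin at the centre of its underside, z up along its axis. May be absent (None from the start)
- ring50: flat turned steel ring, outside diameter 50 mm, bore 16 mm, 18 mm thick, about 250 g (within 10 %); lies flat, on the bench at the start. Origin at the centre of its underside, z up along its axis. May be absent (None from the start)
- ring40: flat turned steel ring, outside diameter 40 mm, bore 16 mm, 18 mm thick, about 150 g (within 10 %); lies flat, on the bench at the start. Origin at the centre of its underside, z up along its axis. May be absent (None from the start)
- ring30: flat turned steel ring, outside diameter 30 mm, bore 16 mm, 18 mm thick, about 71 g (within 10 %); lies flat, on the bench at the start. Origin at the centre of its underside, z up along its axis. May be absent (None from the start)
- exercise_book: green exercise book, about 214 x 168 x 11 mm, lying on the bench; leave alone. Origin under its centre
- beaker: glass beaker, 70 mm across, 95 mm tall; leave alone. Origin under its centre
- slide_box: wooden slide box, about 87 x 102 x 34 mm; leave alone. Origin under its centre
Mind the look-alikes: they are no part of the job. Leave any purple or red look-alike of the ring40 alone.

How it is judged:
By the outcome, as a careful person would: the job done as asked, in the order asked, and still so for the second after the job is handed in, with the robot touching nothing.
Of ring60, ring50, ring40, ring30 only 2 to 3 are there at a start; the rules pass over those that are not, and their reading is None.
At some moment in a run one of ring60, ring50, ring40, ring30 may be knocked a few centimetres aside while the robot is not near it.
It also fails if it takes over 210 s, if anything falls off the work surface, if the arm or the gripper's body presses on something with over 40 N, if the wrist force passes 120 N, or if a joint passes its speed limit or range.

## Working session

There is one attempt and no reset: what is moved stays moved. The work goes in short steps, Python scripts to look and compute and a tool call to move; the robot and the scene stay as the last step left them, time stands still between calls to the robot, and variables do not carry over. Pictures are saved under pics/ and viewed, at most 14 in all, crops included, and the job is handed in when it is done.

Besides the shell and the picture viewer there is one more tool, called by a JSON object that holds its "name" and its "arguments", one argument or row to a line. send_rows: Moves the arm, as the interface text tells. Its arguments: {"type":"object","properties":{"targets":{"type":"array"},"grip_force":{"type":"number"}},"required":["targets"]}

```bash
mkdir -p pics; cat > h.py <<'E'
import numpy as np, cv2
from workcell import env, optics
def P(cam,px,z=None,d=None):
    i=optics.camera_info(cam);K=np.array(i["camera_matrix"]);R=np.array(i["R"]);t=np.array(i["t"])
    r=R.T@np.linalg.solve(K,[px[0],px[1],1]);c=-R.T@t
    return c+r*((z-c[2])/r[2] if d is None else d)
E
python3 - <<'E'
from h import *
print(env.state())
for c in ("top","scene"):
    p,d=optics.grab_frame(c); cv2.imwrite(f"pics/{c}0.png",p[:,:,::-1]); np.save(f"{c}_d.npy",d)
    i=optics.camera_info(c);print(c,i["camera_matrix"],-np.array(i["R"]).T@np.array(i["t"]))
for n,z in [("rest",12),("fixed_jaw",15.5),("moving_jaw",15.5),("housing_top",28),("spindle_foot",62),("spindle_tip",124),("caliper_stand",0),("ring60",0),("ring50",0),("ring40",0),("ring30",0),("beaker",0),("slide_box",0),("exercise_book",0)]:
    for o in optics.place_of("top",n): print(n,round(o["conf"],2),np.round(o["at"],1),np.round(P("top",o["at"],z),1))
E
```

```text
{'time_s': 0.0, 'qpos': array([ 7.20766925e+01,  1.83505006e+01,  8.97065515e+01, -5.63581797e-04,
        7.20439338e+01, -1.14762142e+00]), 'qvel': array([-0.04345855, -0.03619449,  0.04697989, -0.05452412, -0.01517635,
       -0.08825454]), 'effort': array([-9.22303479e-04, -4.12457335e+01, -2.31975138e+01,  7.25967879e-02,
        4.58420464e-02, -1.27477792e-04]), 'ee_pos': array([165.80678139, 549.9923035 , 185.63077679]), 'ee_rot': array([-1.79899024e+02, -1.48686907e-03,  1.63224487e+02]), 'force': array([-0.42788748,  0.08947843, -1.09043505]), 'torque': array([-0.01463364, -0.02876474,  0.03470768]), 'gripper_force': 0.0, 'gripper_width': 91.09481651137945}
top [[361.07599903   0.         254.82052942]
 [  0.         361.07599903 195.23366559]
 [  0.           0.           1.        ]] [ 497.03950684  -21.74147337 1336.93270358]
scene [[419.46704297   0.         259.30913866]
 [  0.         419.46704297 190.38324761]
 [  0.           0.           1.        ]] [1108.74048394  248.33859224 1063.65278248]
rest 0.63 [270.6 181.3] [629.6 -76.1  12. ]
rest 0.56 [162.9 204.2] [541
[... 760 characters left out ...]
 [273.3 234.2] [435.2 -87.9   0. ]
ring50 0.41 [304.4 237.7] [ 423.5 -202.5    0. ]
ring40 0.53 [245.  223.5] [473.5  16.8   0. ]
ring40 0.49 [272.1 181.4] [630.5 -82.2   0. ]
ring40 0.48 [224.  238.1] [419.1  93.5   0. ]
ring40 0.42 [273.3 234.2] [435.2 -87.9   0. ]
ring40 0.41 [304.4 237.7] [ 423.5 -202.5    0. ]
ring30 0.53 [245.  223.5] [473.5  16.8   0. ]
ring30 0.49 [272.1 181.4] [630.5 -82.2   0. ]
ring30 0.48 [224.  238.1] [419.1  93.5   0. ]
ring30 0.42 [273.3 234.2] [435.2 -87.9   0. ]
ring30 0.41 [304.4 237.7] [ 423.5 -202.5    0. ]
beaker 0.56 [151.2 168.1] [676.  368.9   0. ]
slide_box 0.61 [198.2 144. ] [768.4 195.3   0. ]
exercise_book 0.69 [370.1 197.6] [ 573.7 -445.7    0. ]
```

View pics/top0.png

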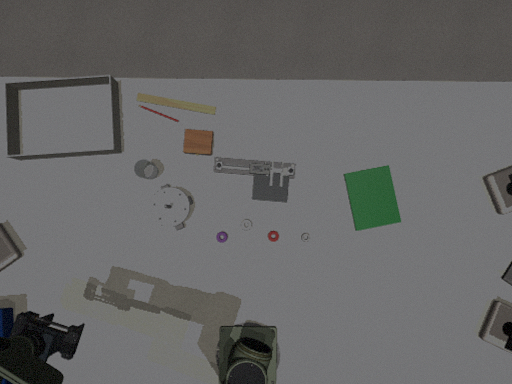

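View pics/scene0.png

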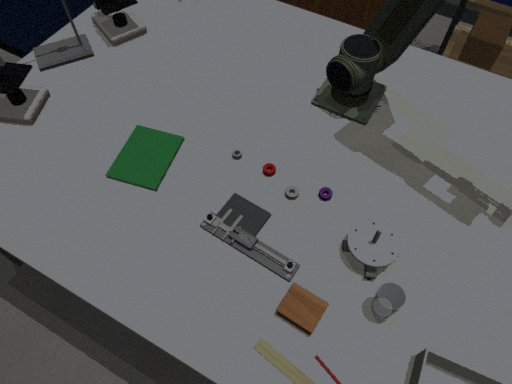

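The top picture shows steel-grey rings at about (246,224) and (305,237), a purple look-alike at (222,237) and a red one at (273,236). The caliper is at (270,180) and the turntable at (170,206). The two grey rings fit the description and the coloured ones don't. I'll enlarge to confirm.

```bash
python3 - <<'E'
from h import *
t=cv2.imread("pics/top0.png");s=cv2.imread("pics/scene0.png")
def crop(im,x,y,w,h,W,H): return cv2.convertScaleAbs(cv2.resize(im[y:y+h,x:x+w],(W,H),interpolation=cv2.INTER_CUBIC),alpha=1.6)
a=crop(t,205,150,110,100,660,600);cv2.imwrite("pics/c1.png",a)
b=crop(s,190,140,130,98,800,600);cv2.imwrite("pics/c2.png",b)
for cam,im in(("top",t),("scene",s)):
    optics.grab_frame(cam)
    for n in("ring40",):
        for o in optics.silhouettes(cam,n):
            m=o["mask"];y,x=np.nonzero(m);c=(x.mean(),y.mean())
            pts=np.array([P(cam,(u,v),16)for u,v in zip(x,y)])
            print(cam,round(o["conf"],2),np.round(c,1),m.sum(),"eqdiam px",round(2*np.sqrt(m.sum()/np.pi),1),np.round(P(cam,c,16),1),np.ptp(pts,axis=0).round(0),im[m].mean(0).round())
    for n in("caliper_stand","housing_top"):
        for o in optics.silhouettes(cam,n)[:1]:
            y,x=np.nonzero(o["mask"]);r=cv2.minAreaRect(np.c_[x,y].astype(np.float32));print(cam,n,o["conf"],r)
for n,z in [("rest",12),("fixed_jaw",15.5),("moving_jaw",15.5),("housing_top",28),("spindle_foot",62),("spindle_tip",124),("caliper_stand",0),("platter_disc",62),("turntable",0),("ring40",0)]:
    for o in optics.place_of("scene",n): print(n,round(o["conf"],2),np.round(o["at"],1),np.round(P("scene",o["at"],z),1))
E
```

```text
top 0.58 [245.8 224.4] 105 eqdiam px 11.6 [470.6  13.5  16. ] [40. 37.  0.] [111. 111. 111.]
top 0.54 [304.8 237.1] 61 eqdiam px 8.8 [ 426.5 -201.8   16. ] [29. 29.  0.] [102. 102. 103.]
top 0.46 [221.1 237.2] 57 eqdiam px 8.5 [423.1 102.6  16. ] [29. 29.  0.] [99. 61. 87.]
top caliper_stand 0.88 ((253.01971435546875, 179.63580322265625), (80.89444732666016, 39.63604736328125), 4.2678937911987305)
top housing_top 0.6 ((262.908203125, 170.60983276367188), (27.856304168701172, 17.00530242919922), 31.75948143005371)
scene 0.58 [291.5 192.3] 179 eqdiam px 15.1 [472.8   9.8  16. ] [50. 45.  0.] [85. 87. 87.]
scene 0.58 [236.9 154.1] 81 eqdiam px 10.2 [ 430.3 -204.5   16. ] [37. 34.  0.] [70. 71. 72.]
scene caliper_stand 0.57 ((256.911865234375, 233.59115600585938), (105.36502075195312, 48.185726165771484), 31.504268646240234)
scene housing_top 0.78 ((243.2400360107422, 234.1800079345703), (29.40000343322754, 27.60000228881836), 36.869895935058594)
rest 0.59 [238.9 220. ] [628.3 -79.   12. ]
fixed_jaw 0.59 [227.  212.8] [ 626.6 -119.7   15.5]
moving_jaw 0.68 [241.3 222.6] [633.8 -67.7  15.5]
housing_top 0.64 [241.5 232.2] [665.  -48.1  28. ]
spindle_foot 0.62 [373.7 240.2] [527.1 278.   62. ]
spindle_tip 0.78 [378.8 227. ] [521.8 274.  124. ]
caliper_stand 0.86 [240.9 219.9] [619.7 -77.9   0. ]
platter_disc 0.7 [370.8 236.9] [521.8 267.7  62. ]
turntable 0.58 [367.5 251.3] [531.7 277.1   0. ]
ring40 0.72 [323.5 197.9] [433.3  98.4   0. ]
ring40 0.71 [238.2 236.2] [668.5 -57.7   0. ]
ring40 0.56 [292.5 194.9] [469.7  13.    0. ]
ring40 0.41 [268.1 172.1] [432.4 -90.9   0. ]
ring40 0.37 [236.7 153.1] [ 416.9 -214.1    0. ]
```

View pics/c1.png

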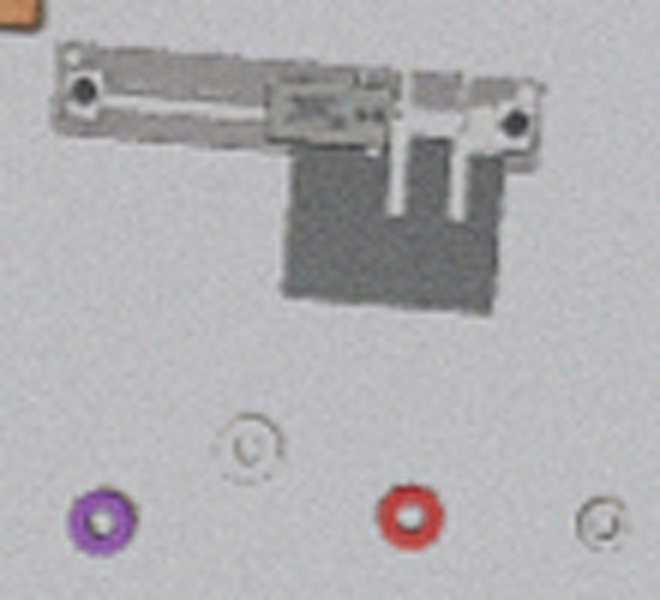

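View pics/c2.png

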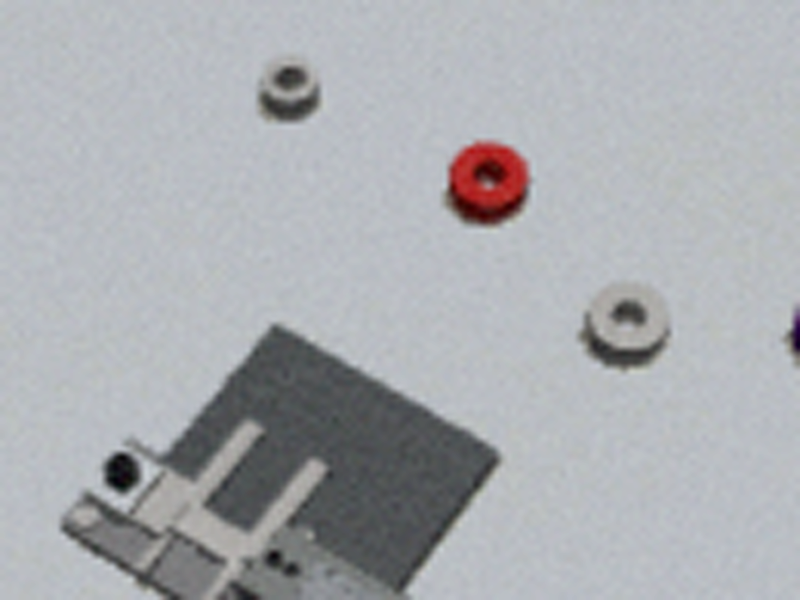

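The crops show two grey steel rings. The one at (246,224) is about 40 mm across (ring40), and the one at (305,237) is about 30 mm (ring30). Red and purple are to be left alone. The caliper is only about 26 mm open, so it must be opened first. Next I'll refine the stand and spindle poses.

```bash
python3 - <<'E'
from h import *
o=np.array
cs=lambda x,y:(205+x/6-.42,150+y/6-.42)
c2=lambda x,y:(190+x/6.154-.42,140+y/6.122-.42)
for n,px,z in [("plateL",cs(282,296),12),("plateR",cs(490,313),12),("screwL",cs(84,92),34),("screwR",cs(515,123),34),("fix tip mid",cs(458,220),17.5),("mov tip mid",cs(396,216),17.5),("ring40",cs(248,447),18),("ring30",cs(603,523),18)]: print("top",n,P("top",px,z).round(1))
for n,px,z in [("plateL",c2(498,457),12),("plateR",c2(275,325),12),("screwR",c2(122,470),34),("r40",c2(628,318),18),("r30",c2(290,80),18)]: print("scene",n,P("scene",px,z).round(1))
for cam in("top","scene"):
    d=np.load(cam+"_d.npy");i=optics.camera_info(cam);K=o(i["camera_matrix"]);R=o(i["R"]);t=o(i["t"])
    v,u=np.mgrid[:384,:512];X=np.linalg.solve(K,np.c_[u.ravel(),v.ravel(),np.ones(u.size)].T)*d.ravel()
    W=(R.T@(X-t[:,None])).T
    near=(abs(W[:,0]-522)<110)&(abs(W[:,1]-280)<110)
    m=near&(abs(W[:,2]-62)<12);p=W[m]
    print(cam,m.sum(),np.median(p,0).round(1),p.mean(0).round(1))
    mask=m.reshape(384,512).astype(np.uint8);mask=cv2.morphologyEx(mask,cv2.MORPH_OPEN,np.ones((3,3)))
    cn=max(cv2.findContours(mask,0,1)[0],key=cv2.contourArea)
    q=o([P(cam,c,62)[:2]for c in cv2.convexHull(cn)[:,0].astype(float)]);A=np.c_[2*q,np.ones(len(q))];s=np.linalg.lstsq(A,(q**2).sum(1),rcond=None)[0];print("circle",s[:2].round(1),np.sqrt(s[2]+s[0]**2+s[1]**2))
    h=near&(W[:,2]>90)&(W[:,2]<135);print("spindle pts",h.sum(),np.median(W[h],0).round(1))
    b=(abs(W[:,0]-500)<60)&(abs(W[:,1]+20)<60);print("bench z",np.median(W[b,2]))
a=cv2.imread("pics/top0.png")[180:235,140:205];b=cv2.imread("pics/scene0.png")[210:285,330:415]
r=lambda a:cv2.convertScaleAbs(cv2.resize(a,None,fx=6,fy=6,interpolation=cv2.INTER_CUBIC)[:330],alpha=1.6)
cv2.imwrite("pics/sp.png",np.hstack([r(a)[:, :390],r(b)[:,:400]]))
E
```

```text
top plateL [564.   -6.7  12. ]
top plateR [ 554.8 -134.1   12. ]
top screwL [685.4 114.2  34. ]
top screwR [ 669.  -146.8   34. ]
top fix tip mid [ 611.2 -113.8   17.5]
top mov tip mid [613.3 -75.9  17.5]
top ring40 [471.7  12.9  18. ]
top ring30 [ 427.9 -202.6   18. ]
scene plateL [567.1  -9.6  12. ]
scene plateR [ 555.7 -138.5   12. ]
scene screwR [ 669.3 -150.1   34. ]
scene r40 [471.2   9.4  18. ]
scene r30 [ 427.  -207.2   18. ]
top 1216 [530.4 282.3  62.8] [531.4 282.8  62.7]
circle [531.7 282.9] 69.58749633836618
spindle pts 21 [535.2 283.2 106. ]
bench z 5.151984010747008
scene 1995 [536.9 280.8  62.3] [535.6 280.4  62.3]
circle [532.6 279. ] 70.3483155569723
spindle pts 60 [537.1 282.   98.4]
bench z 0.8019176777360212
```

View pics/sp.png

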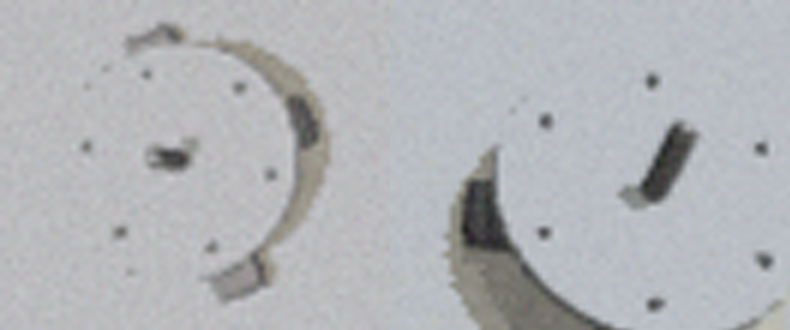

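The crop shows the disc centre near top (169,206), with the spindle at its middle. The scene and top cameras disagree by a constant ~4 mm in y, so squeezing ring40 from both directions will calibrate them. Moving to ring40.

{"name": "send_rows", "arguments": {
  "targets": [
    [[0, 0, 0.07, 0.11, -0.19, 0, -1], [0, 0, 0.07, 0.11, -0.19, 0, -1], [0, 0, 0, 0.11, -0.19, 0, -1], [0, 0, 0, 0.11, -0.19, 0, -1], [0, 0, 0, 0.11, -0.19, 0, -1], [0, 0, 0, 0.11, -0.19, 0, -1], [0, 0, 0, 0.11, -0.19, 0, -1], [0, 0, 0, 0.11, -0.19, 0, -1], [0, 0, 0, 0.11, -0.19, 0, -1], [0, 0, 0, 0.11, -0.19, 0, -1], [0, 0, 0, 0.11, -0.19, 0, -1], [0, 0, 0, 0.11, -0.19, 0, -1]]
  ],
  "grip_force": 8
}}

```text
time_s: 2.9
ee_pos: [430.7, 92.9, 186.8]
ee_rot: [180.0, 0.1, 175.8]
force: [0.5, 0.3, -0.3]
gripper_width: 91.2
gripper_force: 0.0
```

{"name": "send_rows", "arguments": {
  "targets": [
    [[0, 0, 0, 0.11, -0.19, 0, -1], [0, 0, 0, 0.1, -0.2, 0, -1], [0, 0, 0, 0, 0, -0.15, -1], [0, 0, 0, 0, 0, -0.15, -1], [0, 0, 0, 0, 0, -0.15, -1], [0, 0, 0, 0, 0, 0, -1], [0, 0, 0, 0, 0, 0, -1]]
  ]
}}

```text
time_s: 3.6
ee_pos: [472.3, 16.6, 96.9]
ee_rot: [180.0, -0.0, 175.8]
force: [0.5, -0.7, -0.3]
gripper_width: 91.1
gripper_force: 0.0
```

{"name": "send_rows", "arguments": {
  "targets": [
    [[0, 0, 0, 0, -0.025, -0.15, -1], [0, 0, 0, 0, 0, -0.15, -1], [0, 0, 0, 0, 0, -0.1, -1], [0, 0, 0, 0, 0, -0.05, -1], [0, 0, 0, 0, 0, 0, 0.3], [0, 0, 0, 0, 0, 0, 0.3], [0, 0, 0, 0, 0, 0, 0.3], [0, 0, 0, 0, 0, 0, 0.3], [0, 0, 0, 0, 0, 0, 0.3], [0, 0, 0, 0, 0, 0, 0.3], [0, 0, 0, 0, 0, 0, 0.3], [0, 0, 0, 0, 0, 0, 0.3]]
  ]
}}

```text
time_s: 4.8
ee_pos: [471.9, 11.5, 6.5]
ee_rot: [180.0, -0.0, 175.8]
force: [-0.9, 0.3, 0.8]
gripper_width: 32.4
gripper_force: 0.0
```

Closed to 32 mm with no contact, so the ring was either knocked aside or missed. Looking.

```bash
python3 - <<'E'
from h import *
im=[]
for c,x,y in (("top",200,150),("scene",210,130)):
    p,d=optics.grab_frame(c); im.append(cv2.resize(p[y:y+100,x:x+130,::-1],(400,308),interpolation=cv2.INTER_CUBIC))
    for o in optics.silhouettes(c,"ring40"):
        v,u=np.nonzero(o["mask"]);print(c,round(o["conf"],2),u.mean().round(1),v.mean().round(1),o["mask"].sum(),P(c,(u.mean(),v.mean()),16).round(1),p[o["mask"]].mean(0).round())
cv2.imwrite("pics/g1.png",cv2.convertScaleAbs(np.hstack(im),alpha=1.5))
E
```

```text
top 0.6 273.6 237.1 74 [425.3 -88.3  16. ] [88. 53. 50.]
scene 0.46 290.4 192.8 122 [475.7   7.7  16. ] [52. 52. 51.]
scene 0.46 237.2 154.3 69 [ 430.5 -203.2   16. ] [75. 75. 74.]
scene 0.46 324.8 194.0 156 [429.3  98.3  16. ] [56. 34. 68.]
scene 0.41 269.4 171.3 80 [438.2 -83.8  16. ] [65. 19. 18.]
```

View pics/g1.png

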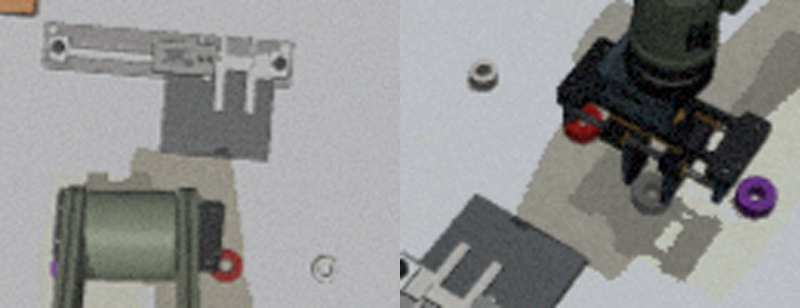

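{"name": "send_rows", "arguments": {
  "targets": [
    [[0, 0, 0, 0, 0, 0, 0.8], [0, 0, 0, 0, 0, 0, 0.8], [0, 0, 0, 0, 0, 0, 0.8], [0, 0, 0, 0, 0, 0, 0.8], [0, 0, 0, 0, 0, 0, 0.8]]
  ]
}}

```text
time_s: 5.5
ee_pos: [472.0, 11.5, 6.5]
ee_rot: [180.0, 0.0, 175.8]
force: [-0.1, 0.1, -0.2]
gripper_width: 9.2
gripper_force: 0.0
```

{"name": "send_rows", "arguments": {
  "targets": [
    [[0, 0, 0, 0, 0, 0.1, 0.8], [0, 0, 0, 0, 0, 0.2, 0.8], [0, 0, 0, 0, 0, 0.2, -1], [0, 0, 0, 0, 0.2, 0.1, -1], [0, 0, 0, 0, 0.2, 0, -1], [0, 0, 0, 0, 0.2, 0, -1], [0, 0, 0, 0, 0.2, 0, -1], [0, 0, 0, 0, 0, 0, -1]]
  ]
}}

```text
time_s: 6.3
ee_pos: [472.1, 175.5, 126.6]
ee_rot: [179.9, 0.0, 176.1]
force: [0.1, -0.7, -0.5]
gripper_width: 54.3
gripper_force: 0.0
```

```bash
python3 - <<'E'
from h import *
im=[]
for c,x,y in (("top",200,150),("scene",210,130)):
    p,d=optics.grab_frame(c); im.append(cv2.resize(p[y:y+100,x:x+130,::-1],(400,308),interpolation=cv2.INTER_CUBIC))
    for o in optics.silhouettes(c,"ring40"):
        v,u=np.nonzero(o["mask"]);print(c,round(o["conf"],2),u.mean().round(1),v.mean().round(1),o["mask"].sum(),P(c,(u.mean(),v.mean()),16).round(1),p[o["mask"]].mean(0).round())
cv2.imwrite("pics/g2.png",cv2.convertScaleAbs(np.hstack(im),alpha=1.5))
E
```

```text
top 0.54 304.7 236.7 39 [ 427.8 -201.6   16. ] [109. 109. 108.]
top 0.48 221.7 236.6 78 [425.4 100.4  16. ] [64. 49. 69.]
scene 0.55 269.2 169.5 146 [432.4 -87.7  16. ] [93. 32. 31.]
scene 0.44 291.4 192.2 126 [472.3   9.5  16. ] [80. 79. 78.]
```

View pics/g2.png

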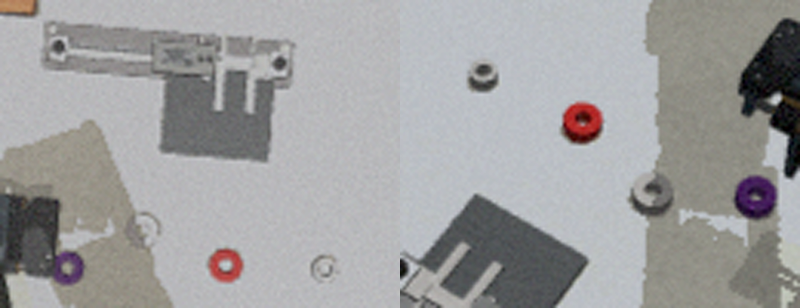

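The ring hasn't moved, so the fingers passed without touching it. I'll check where the fingertips really are using depth.

```bash
cat >> h.py <<'E'
def cloud(cam):
    p,d=optics.grab_frame(cam);i=optics.camera_info(cam);K=np.array(i["camera_matrix"]);R=np.array(i["R"]);t=np.array(i["t"])
    v,u=np.mgrid[:384,:512];X=np.linalg.solve(K,np.c_[u.ravel(),v.ravel(),np.ones(u.size)].T)*d.ravel()
    W=(R.T@(X-t[:,None])).T;W[d.ravel()==0]=-999;return p,W,u.ravel(),v.ravel()
E
python3 - <<'E'
from h import *
s=env.state();e=s["ee_pos"];print(e,s["ee_rot"],s["gripper_width"])
p,W,u,v=cloud("scene")
for lo in range(60,230,10):
    m=(abs(W[:,0]-e[0])<60)&(abs(W[:,1]-e[1])<110)&(W[:,2]>=lo)&(W[:,2]<lo+10)
    if m.sum(): print(lo,m.sum(),W[m].min(0).round(),W[m].max(0).round(),(W[m].mean(0)).round())
E
```

```text
[471.70719569 170.634019   126.28427522] [-1.79961835e+02 -3.16758340e-02  1.75797037e+02] 69.96033110534023
60 403 [461. 210.  60.] [531. 281.  68.] [502. 249.  63.]
80 1 [530. 274.  86.] [530. 274.  86.] [530. 274.  86.]
110 2 [528. 274. 116.] [530. 275. 119.] [529. 275. 117.]
150 7 [456. 126. 154.] [490. 208. 160.] [481. 153. 157.]
160 24 [457. 124. 160.] [493. 212. 169.] [484. 163. 165.]
170 29 [456. 123. 170.] [494. 215. 180.] [483. 158. 175.]
180 27 [466. 122. 180.] [494. 214. 190.] [485. 159. 186.]
190 23 [468. 122. 191.] [493. 214. 198.] [486. 164. 195.]
200 35 [457. 121. 200.] [493. 216. 210.] [483. 157. 205.]
210 10 [463. 125. 210.] [487. 134. 218.] [477. 129. 214.]
220 4 [466. 129. 222.] [488. 131. 230.] [477. 130. 226.]
```

{"name": "send_rows", "arguments": {
  "targets": [
    [[0, 0, 0, 0, -0.05, 0, 1], [0, 0, 0, 0, -0.05, 0, 1], [0, 0, 0, 0, 0, 0, 1], [0, 0, 0, 0, 0, 0, 1], [0, 0, 0, 0, 0, 0, 1], [0, 0, 0, 0, 0, 0, 1], [0, 0, 0, 0, 0, 0, 1], [0, 0, 0, 0, 0, 0, 1], [0, 0, 0, 0, 0, 0, 1], [0, 0, 0, 0, 0, 0, 1]]
  ]
}}

```text
time_s: 7.55
ee_pos: [471.9, 151.7, 126.5]
ee_rot: [180.0, -0.0, 175.8]
force: [0.6, 0.3, -0.6]
gripper_width: 1.3
gripper_force: 0.0
```

```bash
python3 - <<'E'
from h import *
s=env.state();e=s["ee_pos"];print(e,s["gripper_width"],env.grasp_offset)
for c in("scene","top"):
  p,W,u,v=cloud(c)
  for lo in range(80,230,10):
    m=(abs(W[:,0]-e[0])<50)&(abs(W[:,1]-e[1])<80)&(W[:,2]>=lo)&(W[:,2]<lo+10)
    if m.sum(): print(c,lo,m.sum(),W[m].min(0).round(),W[m].max(0).round(),(W[m].mean(0)).round())
E
```

```text
[471.92673414 151.65282117 126.45241657] 1.2811615432038987 18.8
scene 150 9 [485. 141. 155.] [491. 158. 160.] [488. 150. 158.]
scene 160 19 [460. 140. 161.] [491. 161. 169.] [486. 150. 166.]
scene 170 20 [474. 139. 171.] [491. 162. 180.] [488. 150. 176.]
scene 180 22 [485. 139. 180.] [492. 161. 189.] [489. 150. 185.]
scene 190 28 [483. 137. 190.] [491. 162. 200.] [489. 149. 196.]
scene 200 18 [483. 138. 201.] [493. 161. 210.] [489. 148. 205.]
scene 210 8 [469. 142. 210.] [492. 155. 219.] [486. 145. 214.]
scene 220 3 [472. 146. 223.] [478. 146. 229.] [475. 146. 226.]
```

Depth shows the shut fingertips about 27 mm above the reported TCP, which explains the empty grasp. I'll confirm by touching the free bench here gently.

{"name": "send_rows", "arguments": {
  "targets": [
    [[0, 0, 0, 0, 0, -0.2, 1], [0, 0, 0, 0, 0, -0.2, 1], [0, 0, 0, 0, 0, -0.15, 1], [0, 0, 0, 0, 0, -0.05, 1], [0, 0, 0, 0, 0, -0.05, 1], [0, 0, 0, 0, 0, 0, 1]]
  ]
}}

```text
time_s: 8.25
ee_pos: [472.1, 151.6, -3.7]
ee_rot: [-180.0, -0.0, 175.8]
force: [0.6, -0.6, 0.7]
gripper_width: 0.4
gripper_force: 0.0
```

{"name": "send_rows", "arguments": {
  "targets": [
    [[0, 0, 0, 0, 0, -0.02, 1], [0, 0, 0, 0, 0, -0.02, 1], [0, 0, 0, 0, 0, 0, 1]]
  ]
}}

```text
time_s: 8.55
ee_pos: [472.1, 151.6, -11.3]
ee_rot: [180.0, 0.0, 175.8]
force: [0.7, 0.6, 0.5]
gripper_width: 0.4
gripper_force: 0.0
```

Confirmed: ee z is below 0 with no contact. Continuing carefully.

{"name": "send_rows", "arguments": {
  "targets": [
    [[0, 0, 0, 0, 0, -0.02, 1], [0, 0, 0, 0, 0, -0.02, 1], [0, 0, 0, 0, 0, 0, 1]]
  ]
}}

```text
time_s: 8.85
ee_pos: [471.5, 151.4, -20.0]
ee_rot: [-180.0, -0.1, 175.8]
force: [0.2, 0.4, -0.1]
gripper_width: 0.4
gripper_force: 0.0
```

{"name": "send_rows", "arguments": {
  "targets": [
    [[0, 0, 0, 0, 0, -0.015, 1], [0, 0, 0, 0, 0, 0, 1]]
  ]
}}

```text
time_s: 9.05
ee_pos: [471.8, 151.5, -22.8]
ee_rot: [-180.0, -0.0, 175.8]
force: [0.6, -0.1, -1.0]
gripper_width: 0.7
gripper_force: 0.0
```

{"name": "send_rows", "arguments": {
  "targets": [
    [[0, 0, 0, 0, 0, -0.01, 1], [0, 0, 0, 0, 0, 0, 1]]
  ]
}}

```text
time_s: 9.25
ee_pos: [471.9, 151.5, -24.7]
ee_rot: [-180.0, -0.0, 175.8]
force: [0.7, 0.5, 0.3]
gripper_width: 0.4
gripper_force: 0.0
```

{"name": "send_rows", "arguments": {
  "targets": [
    [[0, 0, 0, 0, 0, -0.008, 1], [0, 0, 0, 0, 0, 0, 1]]
  ]
}}

```text
time_s: 9.45
ee_pos: [471.9, 151.5, -26.3]
ee_rot: [-180.0, -0.0, 175.8]
force: [0.3, -0.6, 0.3]
gripper_width: 0.6
gripper_force: 0.0
```

{"name": "send_rows", "arguments": {
  "targets": [
    [[0, 0, 0, 0, 0, -0.006, 1], [0, 0, 0, 0, 0, 0, 1]]
  ]
}}

```text
time_s: 9.65
ee_pos: [472.1, 151.6, -27.2]
ee_rot: [180.0, 0.0, 175.8]
force: [-0.2, 0.9, 1.4]
gripper_width: 0.5
gripper_force: 0.8
```

{"name": "send_rows", "arguments": {
  "targets": [
    [[0, 0, 0, 0, 0, -0.005, 1], [0, 0, 0, 0, 0, 0, 1]]
  ]
}}

```text
time_s: 9.85
ee_pos: [472.2, 151.6, -27.2]
ee_rot: [180.0, 0.0, 175.8]
force: [-2.7, -0.9, 10.0]
gripper_width: 0.5
gripper_force: 5.2
```

Bench contact came at ee z = -27.2, so tip z = ee z + 27.2. Now grasp ring40 with that offset.

{"name": "send_rows", "arguments": {
  "targets": [
    [[0, 0, 0, 0, 0, 0.2, -1], [0, 0, 0, 0, 0, 0.2, -1], [0, 0, 0, 0, -0.14, 0, -1], [0, 0, 0, 0, -0.14, 0, -1], [0, 0, 0, 0, -0.14, 0, -1], [0, 0, 0, 0, -0.14, 0, -1], [0, 0, 0, 0, -0.14, 0, -1], [0, 0, 0, 0, 0, 0, -1], [0, 0, 0, 0, 0, -0.2, -1], [0, 0, 0, 0, 0, -0.1, -1], [0, 0, 0, 0, 0, -0.06, -1], [0, 0, 0, 0, 0, 0, -1]]
  ]
}}

```text
time_s: 11.05
ee_pos: [470.4, 12.2, -21.9]
ee_rot: [180.0, -0.2, 175.8]
force: [-0.3, 0.5, 0.7]
gripper_width: 90.7
gripper_force: 0.0
```

{"name": "send_rows", "arguments": {
  "targets": [
    [[0, 0, 0, 0, 0, 0, 0.3], [0, 0, 0, 0, 0, 0, 0.3], [0, 0, 0, 0, 0, 0, 0.3], [0, 0, 0, 0, 0, 0, 0.3], [0, 0, 0, 0, 0, 0, 0.3], [0, 0, 0, 0, 0, 0, 0.3], [0, 0, 0, 0, 0, 0, 0.3], [0, 0, 0, 0, 0, 0, 0.3], [0, 0, 0, 0, 0, 0, 0.3]]
  ]
}}

```text
time_s: 11.95
ee_pos: [472.0, 11.5, -20.2]
ee_rot: [-180.0, 0.0, 175.8]
force: [-1.0, -0.4, 1.6]
gripper_width: 40.0
gripper_force: 8.0
```

40.0 mm gripped. Now reopen, turn a quarter and squeeze in the other direction to centre it.

{"name": "send_rows", "arguments": {
  "targets": [
    [[0, 0, 0, 0, 0, 0, -0.6], [0, 0, 0, 0, 0, 0, -0.6], [0, 0, -0.091, 0, 0, 0, -0.6], [0, 0, -0.091, 0, 0, 0, -0.6], [0, 0, -0.091, 0, 0, 0, -0.6], [0, 0, -0.091, 0, 0, 0, -0.6], [0, 0, -0.091, 0, 0, 0, -0.6], [0, 0, -0.091, 0, 0, 0, -0.6], [0, 0, -0.091, 0, 0, 0, -0.6], [0, 0, -0.091, 0, 0, 0, -0.6], [0, 0, -0.091, 0, 0, 0, -0.6], [0, 0, -0.091, 0, 0, 0, -0.6]]
  ]
}}

```text
time_s: 13.15
ee_pos: [471.9, 11.6, -20.4]
ee_rot: [-180.0, -0.0, 93.6]
force: [-0.2, -0.2, -0.5]
gripper_width: 73.4
gripper_force: 0.0
```

{"name": "send_rows", "arguments": {
  "targets": [
    [[0, 0, -0.085, 0, 0, 0, -0.6], [0, 0, 0, 0, 0, 0, 0.3], [0, 0, 0, 0, 0, 0, 0.3], [0, 0, 0, 0, 0, 0, 0.3], [0, 0, 0, 0, 0, 0, 0.3], [0, 0, 0, 0, 0, 0, 0.3], [0, 0, 0, 0, 0, 0, 0.3], [0, 0, 0, 0, 0, 0, 0.3]]
  ]
}}

```text
time_s: 13.95
ee_pos: [471.4, 11.6, -20.4]
ee_rot: [-179.9, 0.0, 86.3]
force: [-2.4, 0.6, 0.3]
gripper_width: 39.1
gripper_force: 8.0
```

Ring40 is centred at ee (471.5, 11.5), which matches the mean of the two cameras. That puts rest at about (629.5,-77.5), the spindle at about (532,281) and the housing at about (675.5,-35). Next, open the caliper.

{"name": "send_rows", "arguments": {
  "targets": [
    [[0, 0, 0, 0, 0, 0, -0.5], [0, 0, 0, 0, 0, 0, -0.5], [0, 0, 0, 0, 0, 0, -0.5], [0, 0, 0, 0, 0, 0.2, -0.5], [0, 0, 0, 0, 0, 0.2, -0.5], [0, 0, 0, 0.17, -0.039, 0, -0.5], [0, 0, 0, 0.17, -0.039, 0, -0.5], [0, 0, 0, 0.17, -0.039, 0, -0.5], [0, 0, 0, 0.17, -0.039, 0, -0.5], [0, 0, 0, 0.17, -0.039, 0, -0.5], [0, 0, 0, 0.17, -0.039, 0, -0.5], [0, 0, 0, 0, 0, 0, -0.5]]
  ],
  "grip_force": 12
}}

```text
time_s: 15.15
ee_pos: [680.3, -36.4, 59.1]
ee_rot: [179.8, 0.0, 86.2]
force: [0.1, -0.5, 0.6]
gripper_width: 68.5
gripper_force: 0.0
```

{"name": "send_rows", "arguments": {
  "targets": [
    [[0, 0, 0, 0, 0, -0.15, -0.5], [0, 0, 0, 0, 0, -0.15, -0.5], [0, 0, 0, 0, 0, -0.04, -0.5], [0, 0, 0, 0, 0, -0.015, -0.5], [0, 0, 0, 0, 0, 0, -0.5], [0, 0, 0, 0, 0, 0, -0.5]]
  ]
}}

```text
time_s: 15.75
ee_pos: [677.1, -35.3, -9.6]
ee_rot: [179.8, -0.0, 86.3]
force: [0.0, 0.2, -0.5]
gripper_width: 68.0
gripper_force: 0.0
```

{"name": "send_rows", "arguments": {
  "targets": [
    [[0, 0, 0, 0, 0, 0, 0.4], [0, 0, 0, 0, 0, 0, 0.4], [0, 0, 0, 0, 0, 0, 0.4], [0, 0, 0, 0, 0, 0, 0.4], [0, 0, 0, 0, 0, 0, 0.4], [0, 0, 0, 0, 0, 0, 0.4]]
  ]
}}

```text
time_s: 16.35
ee_pos: [674.1, -35.1, -11.2]
ee_rot: [-179.8, -0.0, 86.2]
force: [-5.5, -0.2, 4.7]
gripper_width: 38.1
gripper_force: 12.0
```

{"name": "send_rows", "arguments": {
  "targets": [
    [[0, 0, 0, -0.003, 0.02, 0, 0.4], [0, 0, 0, 0.003, 0.04, 0, 0.4], [0, 0, 0, 0.003, 0.04, 0, 0.4], [0, 0, 0, 0.003, 0.04, 0, 0.4], [0, 0, 0, 0.003, 0.04, 0, 0.4], [0, 0, 0, 0.003, 0.04, 0, 0.4], [0, 0, 0, 0.001, 0.02, 0, 0.4], [0, 0, 0, 0, 0, 0, 0.4]]
  ]
}}

```text
time_s: 17.15
ee_pos: [677.8, 14.6, -11.2]
ee_rot: [-179.9, -0.1, 86.3]
force: [-4.8, 1.3, 5.7]
gripper_width: 38.2
gripper_force: 12.0
```

{"name": "send_rows", "arguments": {
  "targets": [
    [[0, 0, 0, 0, 0, 0, -0.5], [0, 0, 0, 0, 0, 0, -0.5], [0, 0, 0, 0, 0, 0, -0.5], [0, 0, 0, 0, 0, 0.15, -0.5], [0, 0, 0, 0, 0, 0.2, -0.5], [0, 0, 0, -0.172, -0.003, 0, -0.5], [0, 0, 0, -0.172, -0.003, 0, -0.5], [0, 0, 0, -0.172, -0.003, 0, -0.5], [0, 0, 0, -0.172, -0.003, 0, -0.5], [0, 0, 0, -0.172, -0.003, 0, -0.5], [0, 0, 0, -0.172, 0, 0, -0.5], [0, 0, 0, 0, 0, 0, -0.5]]
  ]
}}

```text
time_s: 18.35
ee_pos: [467.2, 9.8, 58.3]
ee_rot: [-179.8, 0.0, 86.3]
force: [0.9, 0.3, -0.4]
gripper_width: 68.2
gripper_force: 0.0
```

```bash
python3 - <<'E'
from h import *
p,d=optics.grab_frame("scene");cv2.imwrite("pics/s3.png",cv2.convertScaleAbs(cv2.resize(p[130:270,190:330,::-1],(560,560),interpolation=cv2.INTER_CUBIC),alpha=1.5))
print(env.state()["ee_pos"])
E
```

```text
[470.89528641   9.76637475  58.89950356]
```

View pics/s3.png

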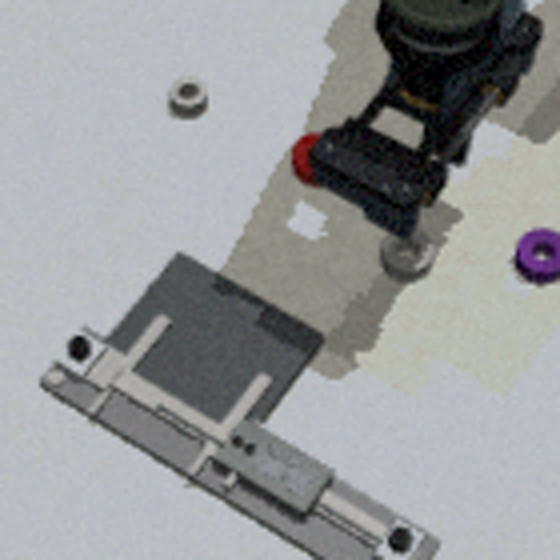

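The caliper is wide open and ring40 is still in place under the hand. Grip it and carry it to the rest plate.

{"name": "send_rows", "arguments": {
  "targets": [
    [[0, 0, 0, 0.002, 0.008, -0.15, -0.5], [0, 0, 0, 0, 0, -0.2, -0.5], [0, 0, 0, 0, 0, -0.045, -0.5], [0, 0, 0, 0, 0, 0, -0.5], [0, 0, 0, 0, 0, 0, 0.4], [0, 0, 0, 0, 0, 0, 0.4], [0, 0, 0, 0, 0, 0, 0.4], [0, 0, 0, 0, 0, 0, 0.4], [0, 0, 0, 0, 0, 0, 0.4], [0, 0, 0, 0, 0, 0, 0.4]]
  ],
  "grip_force": 20
}}

```text
time_s: 19.4
ee_pos: [472.5, 11.4, -19.5]
ee_rot: [180.0, -0.0, 86.3]
force: [-1.6, 0.7, 5.9]
gripper_width: 38.8
gripper_force: 20.0
```

{"name": "send_rows", "arguments": {
  "targets": [
    [[0, 0, 0, 0, 0, 0.1, 0.4], [0, 0, 0, 0, 0, 0.15, 0.4], [0, 0, 0, 0.157, -0.097, 0, 0.4], [0, 0, 0, 0.157, -0.097, 0, 0.4], [0, 0, 0, 0.157, -0.097, 0, 0.4], [0, 0, 0, 0.157, -0.097, 0, 0.4], [0, 0, 0, 0.157, -0.097, 0, 0.4], [0, 0, 0, 0, 0, 0, 0.4], [0, 0, 0, 0, 0, 0, 0.4], [0, 0, 0, 0, 0, 0, 0.4]]
  ]
}}

```text
time_s: 20.4
ee_pos: [628.1, -85.1, 29.2]
ee_rot: [-179.9, -0.0, 86.3]
force: [-0.1, 0.5, -1.8]
gripper_width: 38.7
gripper_force: 20.0
```

{"name": "send_rows", "arguments": {
  "targets": [
    [[0, 0, 0, 0, 0, -0.1, 0.4], [0, 0, 0, 0, 0, -0.05, 0.4], [0, 0, 0, 0, 0, -0.02, 0.4], [0, 0, 0, 0, 0, 0, 0.4], [0, 0, 0, 0, 0, 0, 0.4]]
  ]
}}

```text
time_s: 20.9
ee_pos: [629.8, -85.5, -3.8]
ee_rot: [180.0, 0.0, 86.3]
force: [0.3, 0.2, -2.7]
gripper_width: 38.9
gripper_force: 20.0
```

{"name": "send_rows", "arguments": {
  "targets": [
    [[0, 0, 0, 0, 0, -0.007, 0.4], [0, 0, 0, 0, 0, 0, 0.4], [0, 0, 0, 0, 0, 0, 0.4]]
  ]
}}

```text
time_s: 21.2
ee_pos: [629.7, -85.7, -5.4]
ee_rot: [180.0, 0.0, 86.3]
force: [-0.3, -0.3, -1.9]
gripper_width: 39.2
gripper_force: 20.0
```

{"name": "send_rows", "arguments": {
  "targets": [
    [[0, 0, 0, 0, 0, -0.005, 0.4], [0, 0, 0, 0, 0, 0, 0.4]]
  ]
}}

```text
time_s: 21.4
ee_pos: [629.5, -85.7, -6.8]
ee_rot: [-180.0, 0.0, 86.3]
force: [0.3, 0.3, -1.4]
gripper_width: 39.0
gripper_force: 20.0
```

{"name": "send_rows", "arguments": {
  "targets": [
    [[0, 0, 0, 0, 0, -0.005, 0.4], [0, 0, 0, 0, 0, 0, 0.4]]
  ]
}}

```text
time_s: 21.6
ee_pos: [629.7, -85.7, -7.4]
ee_rot: [180.0, 0.0, 86.3]
force: [0.6, 0.5, 2.0]
gripper_width: 38.5
gripper_force: 20.0
```

The ring rests on the plate. Release, rise, and take the housing.

{"name": "send_rows", "arguments": {
  "targets": [
    [[0, 0, 0, 0, 0, 0, -0.3], [0, 0, 0, 0, 0, 0, -0.3], [0, 0, 0, 0, 0, 0, -0.3], [0, 0, 0, 0, 0, 0.1, -0.3], [0, 0, 0, 0, 0, 0.2, -0.5], [0, 0, 0, 0.059, 0.125, 0, -0.5], [0, 0, 0, 0.059, 0.125, 0, -0.5], [0, 0, 0, 0.059, 0.125, 0, -0.5], [0, 0, 0, 0.059, 0.125, 0, -0.5], [0, 0, 0, 0, 0, 0, -0.5], [0, 0, 0, 0, 0, 0, -0.5]]
  ],
  "grip_force": 12
}}

```text
time_s: 22.7
ee_pos: [676.6, 14.6, 52.0]
ee_rot: [-180.0, 0.0, 86.4]
force: [-0.8, 0.0, 0.0]
gripper_width: 68.2
gripper_force: 0.0
```

{"name": "send_rows", "arguments": {
  "targets": [
    [[0, 0, 0, 0, 0, -0.15, -0.5], [0, 0, 0, 0, 0, -0.13, -0.5], [0, 0, 0, 0, 0, -0.035, -0.5], [0, 0, 0, 0, 0, 0, -0.5], [0, 0, 0, 0, 0, 0, 0.4], [0, 0, 0, 0, 0, 0, 0.4], [0, 0, 0, 0, 0, 0, 0.4], [0, 0, 0, 0, 0, 0, 0.4], [0, 0, 0, 0, 0, 0, 0.4], [0, 0, 0, 0, 0, 0, 0.4]]
  ]
}}

```text
time_s: 23.7
ee_pos: [677.8, 14.4, -9.9]
ee_rot: [179.9, -0.0, 86.2]
force: [0.8, 0.1, 3.4]
gripper_width: 37.7
gripper_force: 12.0
```

{"name": "send_rows", "arguments": {
  "targets": [
    [[0, 0, 0, -0.002, -0.03, 0, 0.4], [0, 0, 0, -0.002, -0.03, 0, 0.4], [0, 0, 0, -0.002, -0.03, 0, 0.4], [0, 0, 0, -0.002, -0.03, 0, 0.4], [0, 0, 0, -0.002, -0.02, 0, 0.4], [0, 0, 0, -0.001, -0.02, 0, 0.4], [0, 0, 0, 0, 0, 0, 0.4]]
  ]
}}

```text
time_s: 24.4
ee_pos: [675.4, -18.8, -9.9]
ee_rot: [179.9, 0.0, 86.2]
force: [2.1, -1.1, 6.0]
gripper_width: 38.0
gripper_force: 12.0
```

{"name": "send_rows", "arguments": {
  "targets": [
    [[0, 0, 0, 0, -0.01, 0, 0.4], [0, 0, 0, 0, 0, 0, 0.4]]
  ]
}}

```text
time_s: 24.6
ee_pos: [675.3, -20.2, -9.9]
ee_rot: [179.9, -0.0, 86.2]
force: [1.9, 1.9, 6.2]
gripper_width: 38.0
gripper_force: 12.0
```

{"name": "send_rows", "arguments": {
  "targets": [
    [[0, 0, 0, 0, -0.01, 0, 0.4], [0, 0, 0, 0, 0, 0, 0.4]]
  ]
}}

```text
time_s: 24.8
ee_pos: [675.1, -22.0, -9.9]
ee_rot: [179.9, -0.0, 86.2]
force: [1.4, 2.2, 5.8]
gripper_width: 37.8
gripper_force: 12.0
```

{"name": "send_rows", "arguments": {
  "targets": [
    [[0, 0, 0, 0, -0.01, 0, 0.4], [0, 0, 0, 0, 0, 0, 0.4]]
  ]
}}

```text
time_s: 25.0
ee_pos: [675.1, -22.8, -9.9]
ee_rot: [179.9, -0.1, 86.2]
force: [0.8, 4.4, 6.6]
gripper_width: 38.1
gripper_force: 12.0
```

{"name": "send_rows", "arguments": {
  "targets": [
    [[0, 0, 0, 0, -0.007, 0, 0.4], [0, 0, 0, 0, 0, 0, 0.4]]
  ]
}}

```text
time_s: 25.2
ee_pos: [675.1, -23.0, -9.9]
ee_rot: [179.9, -0.2, 86.2]
force: [0.9, 8.3, 5.5]
gripper_width: 37.5
gripper_force: 12.0
```

Both jaws bear on the ring (stopped, force rising). Ease off, release, and go over the ring.

{"name": "send_rows", "arguments": {
  "targets": [
    [[0, 0, 0, 0, 0.01, 0, 0.4], [0, 0, 0, 0, 0, 0, -0.3], [0, 0, 0, 0, 0, 0, -0.3], [0, 0, 0, 0, 0, 0, -0.3], [0, 0, 0, 0, 0, 0.15, -0.3], [0, 0, 0, 0, 0, 0.15, -0.3], [0, 0, 0, -0.076, -0.109, 0, -0.3], [0, 0, 0, -0.076, -0.109, 0, -0.3], [0, 0, 0, -0.076, -0.109, 0, -0.3], [0, 0, 0, 0, 0, 0, -0.3], [0, 0, 0, 0, 0, 0, -0.3], [0, 0, 0, 0, 0, 0, -0.3]]
  ]
}}

```text
time_s: 26.4
ee_pos: [629.4, -88.0, 49.1]
ee_rot: [180.0, -0.0, 86.3]
force: [1.1, -0.2, 0.1]
gripper_width: 59.2
gripper_force: 0.0
```

```bash
python3 - <<'E'
from h import *
p,d=optics.grab_frame("scene");cv2.imwrite("pics/s4.png",cv2.convertScaleAbs(cv2.resize(p[150:270,190:310,::-1],(480,480),interpolation=cv2.INTER_CUBIC),alpha=1.6))
print(env.state()["ee_pos"])
E
```

```text
[629.46967032 -87.83625974  49.06066932]
```

View pics/s4.png

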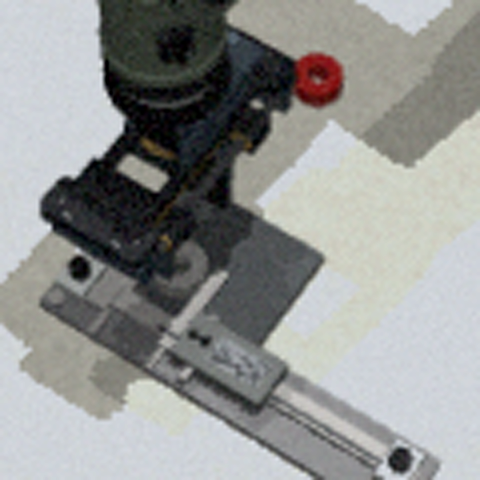

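The picture shows ring40 between the jaws at crop (183,268), with the moving jaw touching it. Grip and lift it out.

{"name": "send_rows", "arguments": {
  "targets": [
    [[0, 0, 0, 0, -0.007, -0.15, -0.3], [0, 0, 0, 0, 0, -0.1, -0.3], [0, 0, 0, 0, 0, -0.03, -0.3], [0, 0, 0, 0, 0, 0, -0.3], [0, 0, 0, 0, 0, 0, 0.4], [0, 0, 0, 0, 0, 0, 0.4], [0, 0, 0, 0, 0, 0, 0.4], [0, 0, 0, 0, 0, 0, 0.4], [0, 0, 0, 0, 0, 0, 0.4]]
  ],
  "grip_force": 20
}}

```text
time_s: 27.35
ee_pos: [629.7, -89.9, -5.7]
ee_rot: [179.9, 0.0, 86.3]
force: [-0.5, 1.0, 4.5]
gripper_width: 38.7
gripper_force: 20.0
```

{"name": "send_rows", "arguments": {
  "targets": [
    [[0, 0, 0, 0, 0, 0.03, 0.4], [0, 0, 0, 0, 0, 0.05, 0.4], [0, 0, 0, 0, 0, 0.1, 0.4], [0, 0, 0, 0, 0, 0.2, 0.4], [0, 0, 0, 0, 0, 0.2, 0.4], [0, 0, 0, 0, 0, 0.1, 0.4], [0, 0, 0, 0, 0, 0, 0.4]]
  ]
}}

```text
time_s: 28.05
ee_pos: [631.2, -90.3, 133.6]
ee_rot: [179.5, 0.0, 86.3]
force: [1.0, -0.2, -1.9]
gripper_width: 38.7
gripper_force: 20.0
```

{"name": "send_rows", "arguments": {
  "targets": [
    [[0, 0, 0, -0.049, 0.185, 0, 0.4], [0, 0, 0, -0.049, 0.185, 0, 0.4], [0, 0, 0, -0.049, 0.185, 0, 0.4], [0, 0, 0, -0.049, 0.185, 0, 0.4], [0, 0, 0, -0.049, 0.185, 0, 0.4], [0, 0, 0, -0.049, 0.185, 0, 0.4], [0, 0, 0, -0.049, 0.185, 0, 0.4], [0, 0, 0, -0.049, 0.185, 0, 0.4], [0, 0, 0, -0.049, 0.185, 0, 0.4], [0, 0, 0, -0.047, 0.185, 0, 0.4], [0, 0, 0, 0, 0, 0, 0.4], [0, 0, 0, 0, 0, 0, 0.4]]
  ]
}}

```text
time_s: 29.25
ee_pos: [530.1, 280.2, 127.6]
ee_rot: [-179.9, 0.1, 86.4]
force: [0.0, -0.2, -1.9]
gripper_width: 38.4
gripper_force: 20.0
```

```bash
python3 - <<'E'
from h import *
s=env.state();print(s["ee_pos"],s["ee_rot"])
o=[]
for c in("top","scene"):
    p,d=optics.grab_frame(c)
    a=P(c,(0,0),0)
    i=optics.camera_info(c);X=i["R"]@np.array([532,281,124.])+i["t"];q=i["camera_matrix"]@X;q=(q/q[2])[:2];print(c,q)
    x,y=int(q[0])-25,int(q[1])-25
    print(x,y);o.append(cv2.resize(p[y:y+50,x:x+50,::-1],(400,400),interpolation=cv2.INTER_CUBIC))
cv2.imwrite("pics/h1.png",cv2.convertScaleAbs(np.hstack(o),alpha=1.8))
E
```

```text
[530.09591773 280.18227045 127.60901043] [-1.79856035e+02  1.26421463e-01  8.63909705e+01]
top [165.5222728  205.90772943]
140 180
scene [379.98550582 231.33152244]
354 206
```

View pics/h1.png

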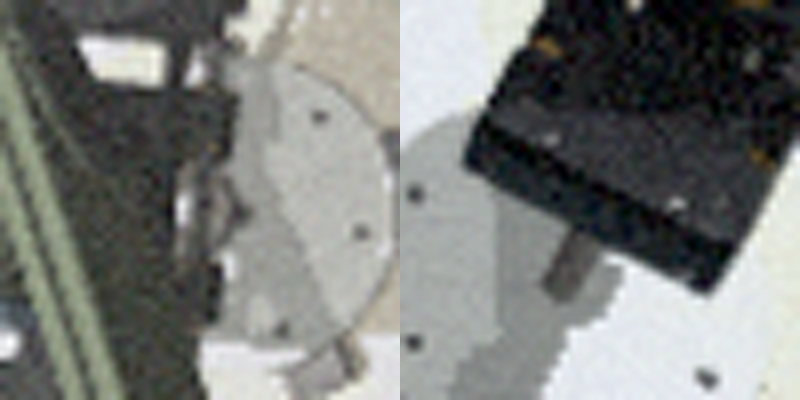

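The view is mostly blocked by the hand, though the spindle is visible under it in the scene half at crop (570,265). I'll centre to the computed axis and lower by feel.

{"name": "send_rows", "arguments": {
  "targets": [
    [[0, 0, 0, 0.0105, 0.004, 0, 0.4], [0, 0, 0, 0, 0, -0.05, 0.4], [0, 0, 0, 0, 0, -0.04, 0.4], [0, 0, 0, 0, 0, 0, 0.4], [0, 0, 0, 0, 0, 0, 0.4]]
  ]
}}

```text
time_s: 29.85
ee_pos: [533.3, 280.6, 110.7]
ee_rot: [-180.0, 0.0, 86.3]
force: [0.4, -0.2, -1.4]
gripper_width: 39.0
gripper_force: 20.0
```

{"name": "send_rows", "arguments": {
  "targets": [
    [[0, 0, 0, 0, 0, -0.015, 0.4], [0, 0, 0, 0, 0, -0.01, 0.4], [0, 0, 0, 0, 0, 0, 0.4]]
  ]
}}

```text
time_s: 30.15
ee_pos: [533.3, 280.9, 106.0]
ee_rot: [-180.0, 0.0, 86.3]
force: [-0.2, 0.5, -2.0]
gripper_width: 38.8
gripper_force: 20.0
```

{"name": "send_rows", "arguments": {
  "targets": [
    [[0, 0, 0, 0, 0, -0.015, 0.4], [0, 0, 0, 0, 0, -0.01, 0.4], [0, 0, 0, 0, 0, 0, 0.4]]
  ]
}}

```text
time_s: 30.45
ee_pos: [533.2, 280.8, 100.9]
ee_rot: [-180.0, 0.0, 86.3]
force: [0.0, 0.2, -1.5]
gripper_width: 38.9
gripper_force: 20.0
```

{"name": "send_rows", "arguments": {
  "targets": [
    [[0, 0, 0, -0.004, 0, -0.01, 0.4], [0, 0, 0, 0, 0, -0.01, 0.4], [0, 0, 0, 0, 0, 0, 0.4]]
  ]
}}

```text
time_s: 30.75
ee_pos: [532.4, 280.8, 96.9]
ee_rot: [-180.0, 0.0, 86.3]
force: [-0.7, 0.3, -1.7]
gripper_width: 39.0
gripper_force: 20.0
```

{"name": "send_rows", "arguments": {
  "targets": [
    [[0, 0, 0, 0, 0, -0.015, 0.4], [0, 0, 0, 0, 0, -0.015, 0.4], [0, 0, 0, 0, 0, 0, 0.4]]
  ]
}}

```text
time_s: 31.05
ee_pos: [532.3, 280.7, 90.6]
ee_rot: [-179.9, 0.0, 86.3]
force: [0.4, -0.1, -1.1]
gripper_width: 38.7
gripper_force: 20.0
```

{"name": "send_rows", "arguments": {
  "targets": [
    [[0, 0, 0, 0, 0, -0.02, 0.4], [0, 0, 0, 0, 0, -0.02, 0.4], [0, 0, 0, 0, 0, 0, 0.4]]
  ]
}}

```text
time_s: 31.35
ee_pos: [532.2, 280.7, 82.5]
ee_rot: [-179.9, 0.0, 86.3]
force: [1.0, -0.6, -1.2]
gripper_width: 38.6
gripper_force: 20.0
```

On the spindle with no contact force. Lower on to the disc.

{"name": "send_rows", "arguments": {
  "targets": [
    [[0, 0, 0, 0, 0, -0.04, 0.4], [0, 0, 0, 0, 0, -0.04, 0.4], [0, 0, 0, 0, 0, -0.04, 0.4], [0, 0, 0, 0, 0, -0.04, 0.4], [0, 0, 0, 0, 0, -0.01, 0.4], [0, 0, 0, 0, 0, 0, 0.4]]
  ]
}}

```text
time_s: 31.95
ee_pos: [532.4, 280.8, 48.6]
ee_rot: [-180.0, 0.0, 86.3]
force: [0.7, 0.4, -2.7]
gripper_width: 38.8
gripper_force: 20.0
```

{"name": "send_rows", "arguments": {
  "targets": [
    [[0, 0, 0, 0, 0, -0.008, 0.4], [0, 0, 0, 0, 0, 0, 0.4]]
  ]
}}

```text
time_s: 32.15
ee_pos: [532.8, 281.0, 47.8]
ee_rot: [180.0, -0.0, 86.3]
force: [0.3, -0.4, -1.2]
gripper_width: 38.4
gripper_force: 20.0
```

{"name": "send_rows", "arguments": {
  "targets": [
    [[0, 0, 0, 0, 0, -0.005, 0.4], [0, 0, 0, 0, 0, 0, 0.4]]
  ]
}}

```text
time_s: 32.35
ee_pos: [532.8, 281.0, 46.8]
ee_rot: [180.0, -0.0, 86.3]
force: [-0.5, 0.4, -2.0]
gripper_width: 38.4
gripper_force: 20.0
```

{"name": "send_rows", "arguments": {
  "targets": [
    [[0, 0, 0, 0, 0, -0.006, 0.4], [0, 0, 0, 0, 0, 0, 0.4]]
  ]
}}

```text
time_s: 32.55
ee_pos: [532.6, 280.9, 45.4]
ee_rot: [180.0, 0.0, 86.3]
force: [0.5, -0.1, -2.3]
gripper_width: 38.6
gripper_force: 20.0
```

{"name": "send_rows", "arguments": {
  "targets": [
    [[0, 0, 0, 0, 0, -0.005, 0.4], [0, 0, 0, 0, 0, 0, 0.4]]
  ]
}}

```text
time_s: 32.75
ee_pos: [532.7, 281.0, 44.4]
ee_rot: [180.0, -0.0, 86.3]
force: [0.4, -0.7, -0.8]
gripper_width: 38.6
gripper_force: 20.0
```

{"name": "send_rows", "arguments": {
  "targets": [
    [[0, 0, 0, 0, 0, -0.004, 0.4], [0, 0, 0, 0, 0, 0, 0.4]]
  ]
}}

```text
time_s: 32.95
ee_pos: [532.7, 281.0, 44.3]
ee_rot: [180.0, -0.0, 86.3]
force: [-2.4, -0.6, 3.7]
gripper_width: 38.5
gripper_force: 20.0
```

Seated. Release, lift clear, then re-measure ring30 in case it was knocked.

{"name": "send_rows", "arguments": {
  "targets": [
    [[0, 0, 0, 0, 0, 0, -0.3], [0, 0, 0, 0, 0, 0, -0.3], [0, 0, 0, 0, 0, 0, -0.3], [0, 0, 0, 0, 0, 0, -0.3], [0, 0, 0, 0, 0, 0.1, -0.3], [0, 0, 0, 0, 0, 0.15, -0.3], [0, 0, 0, 0, 0, 0.15, -0.3], [0, 0, 0, -0.04, -0.2, 0, -0.3], [0, 0, 0, -0.04, -0.2, 0, -0.3], [0, 0, 0, -0.04, -0.2, 0, -0.3], [0, 0, 0, 0, 0, 0, -0.3]]
  ],
  "grip_force": 8
}}

```text
time_s: 34.05
ee_pos: [507.1, 157.1, 123.7]
ee_rot: [-179.9, 0.1, 86.1]
force: [0.6, 0.8, -0.1]
gripper_width: 59.2
gripper_force: 0.0
```

```bash
python3 - <<'E'
from h import *
s=env.state();print(s["ee_pos"])
for c in("top","scene"):
    p,d=optics.grab_frame(c)
    for o in optics.silhouettes(c,"ring30"):
        v,u=np.nonzero(o["mask"]);print(c,round(o["conf"],2),u.mean().round(1),v.mean().round(1),o["mask"].sum(),P(c,(u.mean(),v.mean()),16).round(1),p[o["mask"]].mean(0).round())
E
```

```text
[507.06922095 157.11746751 123.69428908]
top 0.43 312.2 235.8 37 [ 431.7 -228.9   16. ] [105. 105. 104.]
top 0.39 221.1 237.0 71 [423.8 102.9  16. ] [77. 56. 84.]
scene 0.64 228.1 151.4 75 [ 435.  -234.1   16. ] [78. 78. 76.]
scene 0.49 269.1 169.4 148 [432. -88.  16.] [93. 32. 31.]
scene 0.45 373.5 241.4 179 [504.2 280.1  16. ] [85. 84. 83.]
```

Ring30 was knocked ~28 mm aside and is now at about (432,-232). Going there.

{"name": "send_rows", "arguments": {
  "targets": [
    [[0, 0, 0, -0.042, -0.2, 0, -0.3], [0, 0, 0, -0.042, -0.2, 0, -0.3], [0, 0, 0, -0.042, -0.2, 0, -0.3], [0, 0, 0, -0.042, -0.2, 0, -0.3], [0, 0, 0, -0.042, -0.2, 0, -0.3], [0, 0, 0, -0.042, -0.2, 0, -0.3], [0, 0, 0, -0.042, -0.2, 0, -0.3], [0, 0, 0, -0.042, -0.2, 0, -0.3], [0, 0, 0, -0.04, -0.2, 0, -0.3], [0, 0, 0, 0, -0.14, 0, -0.3], [0, 0, 0, 0, 0, 0, -0.3], [0, 0, 0, 0, 0, 0, -0.3]]
  ]
}}

```text
time_s: 35.45
ee_pos: [434.2, -226.7, 123.4]
ee_rot: [-180.0, -0.0, 86.3]
force: [-0.9, -0.1, -0.7]
gripper_width: 59.1
gripper_force: 0.0
```

```bash
python3 - <<'E'
from h import *
s=env.state();print(s["ee_pos"],s["ee_rot"])
E
```

```text
[ 434.1565494  -226.68058761  123.39879719] [-1.79992175e+02 -4.28542040e-02  8.62684284e+01]
```

{"name": "send_rows", "arguments": {
  "targets": [
    [[0, 0, 0, -0.01, -0.025, -0.2, -0.3], [0, 0, 0, 0, 0, -0.2, -0.3], [0, 0, 0, 0, 0, -0.15, -0.3], [0, 0, 0, 0, 0, -0.1, -0.3], [0, 0, 0, 0, 0, -0.06, -0.3], [0, 0, 0, 0, 0, 0, -0.3], [0, 0, 0, 0, 0, 0, 0.6], [0, 0, 0, 0, 0, 0, 0.6], [0, 0, 0, 0, 0, 0, 0.6], [0, 0, 0, 0, 0, 0, 0.6], [0, 0, 0, 0, 0, 0, 0.6], [0, 0, 0, 0, 0, 0, 0.6]]
  ],
  "grip_force": 10
}}

```text
time_s: 36.65
ee_pos: [431.8, -232.2, -17.7]
ee_rot: [179.9, 0.0, 86.3]
force: [-0.4, 1.2, 5.2]
gripper_width: 28.6
gripper_force: 10.0
```

{"name": "send_rows", "arguments": {
  "targets": [
    [[0, 0, 0, 0, 0, 0, 0.6], [0, 0, 0, 0, 0, 0, 0.6]]
  ],
  "grip_force": 18
}}

```text
time_s: 36.85
ee_pos: [431.8, -232.2, -17.7]
ee_rot: [179.9, 0.0, 86.3]
force: [-0.2, 0.4, 6.3]
gripper_width: 28.1
gripper_force: 18.0
```

Gripped (~29 mm). Carry to the caliper, still ~40 mm open.

{"name": "send_rows", "arguments": {
  "targets": [
    [[0, 0, 0, 0, 0, 0.1, 0.6], [0, 0, 0, 0, 0, 0.15, 0.6], [0, 0, 0, 0, 0, 0.1, 0.6], [0, 0, 0, 0.164, 0.119, 0, 0.6], [0, 0, 0, 0.164, 0.119, 0, 0.6], [0, 0, 0, 0.164, 0.119, 0, 0.6], [0, 0, 0, 0.164, 0.119, 0, 0.6], [0, 0, 0, 0.164, 0.119, 0, 0.6], [0, 0, 0, 0.164, 0.119, 0, 0.6], [0, 0, 0, 0, 0, 0, 0.6], [0, 0, 0, 0, 0, 0, 0.6], [0, 0, 0, 0, 0, 0, 0.6]]
  ]
}}

```text
time_s: 38.05
ee_pos: [626.9, -89.8, 51.1]
ee_rot: [-179.9, 0.0, 86.2]
force: [0.2, 0.1, -1.4]
gripper_width: 28.7
gripper_force: 18.0
```

```bash
python3 - <<'E'
from h import *
s=env.state();print(s["ee_pos"])
p,d=optics.grab_frame("scene");cv2.imwrite("pics/s5.png",cv2.convertScaleAbs(cv2.resize(p[170:250,190:270,::-1],(480,480),interpolation=cv2.INTER_CUBIC),alpha=1.8))
E
```

```text
[626.88060621 -89.76019669  51.07629827]
```

View pics/s5.png

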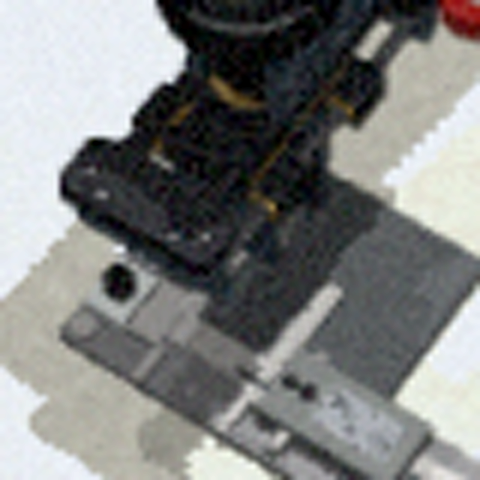

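The hand covers the ring. The plate between the jaws is clear: moving jaw at crop (300,320), fixed jaw under the hand. Lowering with force checks.

{"name": "send_rows", "arguments": {
  "targets": [
    [[0, 0, 0, 0.012, 0.002, -0.15, 0.6], [0, 0, 0, 0, 0, -0.075, 0.6], [0, 0, 0, 0, 0, 0, 0.6]]
  ]
}}

```text
time_s: 38.4
ee_pos: [627.7, -89.5, 4.5]
ee_rot: [-179.7, -0.0, 86.2]
force: [-0.9, 0.2, -1.2]
gripper_width: 28.2
gripper_force: 18.0
```

{"name": "send_rows", "arguments": {
  "targets": [
    [[0, 0, 0, 0, 0, -0.02, 0.6], [0, 0, 0, 0, 0, -0.015, 0.6], [0, 0, 0, 0, 0, 0, 0.6]]
  ]
}}

```text
time_s: 38.7
ee_pos: [630.8, -89.1, 0.2]
ee_rot: [179.9, 0.0, 86.3]
force: [0.1, 0.3, -1.1]
gripper_width: 28.2
gripper_force: 18.0
```

{"name": "send_rows", "arguments": {
  "targets": [
    [[0, 0, 0, 0, 0, -0.01, 0.6], [0, 0, 0, 0, 0, 0, 0.6]]
  ]
}}

```text
time_s: 38.9
ee_pos: [630.7, -88.8, -2.1]
ee_rot: [180.0, 0.0, 86.3]
force: [-0.7, 1.1, -1.3]
gripper_width: 28.5
gripper_force: 18.0
```

{"name": "send_rows", "arguments": {
  "targets": [
    [[0, 0, 0, 0, 0, -0.01, 0.6], [0, 0, 0, 0, 0, 0, 0.6]]
  ]
}}

```text
time_s: 39.1
ee_pos: [630.5, -88.8, -4.5]
ee_rot: [-180.0, -0.0, 86.3]
force: [-0.6, 0.5, -2.0]
gripper_width: 28.5
gripper_force: 18.0
```

{"name": "send_rows", "arguments": {
  "targets": [
    [[0, 0, 0, 0, 0, -0.007, 0.6], [0, 0, 0, 0, 0, 0, 0.6]]
  ]
}}

```text
time_s: 39.3
ee_pos: [630.8, -88.8, -5.6]
ee_rot: [180.0, -0.0, 86.3]
force: [0.3, 0.2, 0.3]
gripper_width: 28.3
gripper_force: 18.0
```

{"name": "send_rows", "arguments": {
  "targets": [
    [[0, 0, 0, 0, 0, -0.004, 0.6], [0, 0, 0, 0, 0, 0, 0.6]]
  ]
}}

```text
time_s: 39.5
ee_pos: [630.8, -88.8, -5.7]
ee_rot: [180.0, -0.0, 86.3]
force: [-0.8, 0.8, 4.3]
gripper_width: 28.3
gripper_force: 18.0
```

{"name": "send_rows", "arguments": {
  "targets": [
    [[0, 0, 0, 0, 0, 0, -0.2], [0, 0, 0, 0, 0, 0, -0.2], [0, 0, 0, 0, 0, 0, -0.2], [0, 0, 0, 0, 0, 0.1, -0.2], [0, 0, 0, 0, 0, 0.2, -0.5], [0, 0, 0, 0.074, 0.11, 0, -0.5], [0, 0, 0, 0.074, 0.11, 0, -0.5], [0, 0, 0, 0.074, 0.11, 0, -0.5], [0, 0, 0, 0, 0, 0, -0.5], [0, 0, 0, 0, 0, 0, -0.5]]
  ],
  "grip_force": 12
}}

```text
time_s: 40.5
ee_pos: [674.7, -22.7, 52.9]
ee_rot: [-179.9, 0.0, 86.3]
force: [1.2, 0.1, -0.1]
gripper_width: 68.6
gripper_force: 0.0
```

{"name": "send_rows", "arguments": {
  "targets": [
    [[0, 0, 0, 0, 0, -0.15, -0.5], [0, 0, 0, 0, 0, -0.13, -0.5], [0, 0, 0, 0, 0, -0.035, -0.5], [0, 0, 0, 0, 0, 0, -0.5], [0, 0, 0, 0, 0, 0, 0.4], [0, 0, 0, 0, 0, 0, 0.4], [0, 0, 0, 0, 0, 0, 0.4], [0, 0, 0, 0, 0, 0, 0.4], [0, 0, 0, 0, 0, 0, 0.4], [0, 0, 0, 0, 0, 0, 0.4]]
  ]
}}

```text
time_s: 41.5
ee_pos: [675.1, -22.8, -8.7]
ee_rot: [180.0, -0.0, 86.3]
force: [-1.9, 0.2, 5.1]
gripper_width: 37.9
gripper_force: 12.0
```

{"name": "send_rows", "arguments": {
  "targets": [
    [[0, 0, 0, -0.001, -0.015, 0, 0.4], [0, 0, 0, -0.001, -0.015, 0, 0.4], [0, 0, 0, 0, -0.01, 0, 0.4], [0, 0, 0, 0, 0, 0, 0.4]]
  ]
}}

```text
time_s: 41.9
ee_pos: [674.5, -30.6, -8.7]
ee_rot: [-180.0, -0.0, 86.2]
force: [-1.8, 1.3, 6.1]
gripper_width: 38.1
gripper_force: 12.0
```

{"name": "send_rows", "arguments": {
  "targets": [
    [[0, 0, 0, 0, -0.01, 0, 0.4], [0, 0, 0, 0, 0, 0, 0.4]]
  ]
}}

```text
time_s: 42.1
ee_pos: [674.4, -32.3, -8.7]
ee_rot: [-180.0, -0.1, 86.2]
force: [-2.1, 2.0, 6.4]
gripper_width: 37.9
gripper_force: 12.0
```

{"name": "send_rows", "arguments": {
  "targets": [
    [[0, 0, 0, 0, -0.008, 0, 0.4], [0, 0, 0, 0, 0, 0, 0.4]]
  ]
}}

```text
time_s: 42.3
ee_pos: [674.3, -33.8, -8.7]
ee_rot: [-180.0, -0.1, 86.2]
force: [-3.2, 2.8, 6.4]
gripper_width: 37.8
gripper_force: 12.0
```

{"name": "send_rows", "arguments": {
  "targets": [
    [[0, 0, 0, 0, -0.006, 0, 0.4], [0, 0, 0, 0, 0, 0, 0.4]]
  ]
}}

```text
time_s: 42.5
ee_pos: [674.2, -34.4, -8.7]
ee_rot: [-180.0, -0.1, 86.2]
force: [-3.0, 2.1, 6.2]
gripper_width: 38.1
gripper_force: 12.0
```

{"name": "send_rows", "arguments": {
  "targets": [
    [[0, 0, 0, 0, -0.006, 0, 0.4], [0, 0, 0, 0, 0, 0, 0.4]]
  ]
}}

```text
time_s: 42.7
ee_pos: [674.2, -34.4, -8.8]
ee_rot: [-179.9, -0.2, 86.2]
force: [-3.0, 5.1, 7.1]
gripper_width: 37.5
gripper_force: 12.0
```

{"name": "send_rows", "arguments": {
  "targets": [
    [[0, 0, 0, 0, -0.006, 0, 0.4], [0, 0, 0, 0, 0, 0, 0.4]]
  ]
}}

```text
time_s: 42.9
ee_pos: [674.2, -34.5, -8.7]
ee_rot: [-179.9, -0.3, 86.2]
force: [-2.9, 9.6, 7.2]
gripper_width: 37.8
gripper_force: 12.0
```

Both jaws bear (9.6 N, stopped). Ease, release, and move over ring30.

{"name": "send_rows", "arguments": {
  "targets": [
    [[0, 0, 0, 0, 0.008, 0, 0.4], [0, 0, 0, 0, 0, 0, -0.3], [0, 0, 0, 0, 0, 0, -0.3], [0, 0, 0, 0, 0, 0, -0.3], [0, 0, 0, 0, 0, 0.15, -0.3], [0, 0, 0, 0, 0, 0.15, -0.3], [0, 0, 0, -0.073, -0.098, 0, -0.3], [0, 0, 0, -0.073, -0.098, 0, -0.3], [0, 0, 0, -0.073, -0.098, 0, -0.3], [0, 0, 0, 0, 0, 0, -0.3], [0, 0, 0, 0, 0, 0, -0.3], [0, 0, 0, 0, 0, 0, -0.3]]
  ]
}}

```text
time_s: 44.1
ee_pos: [631.6, -94.8, 50.4]
ee_rot: [180.0, -0.0, 86.3]
force: [-0.0, -0.5, -0.2]
gripper_width: 59.5
gripper_force: 0.0
```

{"name": "send_rows", "arguments": {
  "targets": [
    [[0, 0, 0, -0.003, 0, -0.15, -0.3], [0, 0, 0, 0, 0, -0.1, -0.3], [0, 0, 0, 0, 0, -0.03, -0.3], [0, 0, 0, 0, 0, 0, -0.3], [0, 0, 0, 0, 0, 0, 0.6], [0, 0, 0, 0, 0, 0, 0.6], [0, 0, 0, 0, 0, 0, 0.6], [0, 0, 0, 0, 0, 0, 0.6], [0, 0, 0, 0, 0, 0, 0.6], [0, 0, 0, 0, 0, 0, 0.6]]
  ],
  "grip_force": 18
}}

```text
time_s: 45.1
ee_pos: [630.3, -95.3, -4.8]
ee_rot: [180.0, 0.0, 86.3]
force: [-1.2, -0.4, 4.4]
gripper_width: 28.3
gripper_force: 18.0
```

{"name": "send_rows", "arguments": {
  "targets": [
    [[0, 0, 0, 0, 0, 0.03, 0.6], [0, 0, 0, 0, 0, 0.05, 0.6], [0, 0, 0, 0, 0, 0.1, 0.6], [0, 0, 0, 0, 0, 0.2, 0.6], [0, 0, 0, 0, 0, 0.2, 0.6], [0, 0, 0, 0, 0, 0.15, 0.6], [0, 0, 0, 0, 0, 0, 0.6], [0, 0, 0, 0, 0, 0, 0.6]]
  ]
}}

```text
time_s: 45.9
ee_pos: [630.4, -95.2, 141.3]
ee_rot: [179.9, 0.0, 86.3]
force: [-1.0, -0.6, -1.9]
gripper_width: 28.5
gripper_force: 18.0
```

{"name": "send_rows", "arguments": {
  "targets": [
    [[0, 0, 0, -0.049, 0.188, 0, 0.6], [0, 0, 0, -0.049, 0.188, 0, 0.6], [0, 0, 0, -0.049, 0.188, 0, 0.6], [0, 0, 0, -0.049, 0.188, 0, 0.6], [0, 0, 0, -0.049, 0.188, 0, 0.6], [0, 0, 0, -0.049, 0.188, 0, 0.6], [0, 0, 0, -0.049, 0.188, 0, 0.6], [0, 0, 0, -0.049, 0.188, 0, 0.6], [0, 0, 0, -0.049, 0.188, 0, 0.6], [0, 0, 0, -0.049, 0.188, 0, 0.6], [0, 0, 0, 0, 0, 0, 0.6], [0, 0, 0, 0, 0, 0, 0.6]]
  ]
}}

```text
time_s: 47.1
ee_pos: [531.0, 280.8, 138.6]
ee_rot: [-179.8, 0.1, 86.4]
force: [-1.7, -0.5, -0.2]
gripper_width: 28.6
gripper_force: 18.0
```

{"name": "send_rows", "arguments": {
  "targets": [
    [[0, 0, 0, 0, 0, -0.05, 0.6], [0, 0, 0, 0, 0, 0, 0.6], [0, 0, 0, 0, 0, 0, 0.6]]
  ]
}}

```text
time_s: 47.4
ee_pos: [532.2, 279.5, 129.7]
ee_rot: [-179.9, 0.1, 86.2]
force: [-0.2, -0.9, -1.0]
gripper_width: 28.6
gripper_force: 18.0
```

{"name": "send_rows", "arguments": {
  "targets": [
    [[0, 0, 0, 0.001, 0.0075, -0.05, 0.6], [0, 0, 0, 0, 0, -0.04, 0.6], [0, 0, 0, 0, 0, 0, 0.6], [0, 0, 0, 0, 0, 0, 0.6]]
  ]
}}

```text
time_s: 47.8
ee_pos: [532.3, 282.1, 112.0]
ee_rot: [-180.0, 0.0, 86.3]
force: [-0.3, 0.0, -0.6]
gripper_width: 28.4
gripper_force: 18.0
```

{"name": "send_rows", "arguments": {
  "targets": [
    [[0, 0, 0, 0, 0, -0.015, 0.6], [0, 0, 0, 0, 0, -0.01, 0.6], [0, 0, 0, 0, 0, 0, 0.6]]
  ]
}}

```text
time_s: 48.1
ee_pos: [532.3, 282.2, 107.3]
ee_rot: [-180.0, 0.0, 86.3]
force: [-0.4, -0.3, -0.5]
gripper_width: 28.4
gripper_force: 18.0
```

{"name": "send_rows", "arguments": {
  "targets": [
    [[0, 0, 0, 0, 0, -0.015, 0.6], [0, 0, 0, 0, 0, -0.01, 0.6], [0, 0, 0, 0, 0, 0, 0.6]]
  ]
}}

```text
time_s: 48.4
ee_pos: [532.2, 282.1, 102.1]
ee_rot: [-180.0, 0.0, 86.3]
force: [-0.3, 0.3, -1.0]
gripper_width: 28.4
gripper_force: 18.0
```

{"name": "send_rows", "arguments": {
  "targets": [
    [[0, 0, 0, 0, 0, -0.015, 0.6], [0, 0, 0, 0, 0, -0.01, 0.6], [0, 0, 0, 0, 0, 0, 0.6]]
  ]
}}

```text
time_s: 48.7
ee_pos: [532.2, 282.1, 97.0]
ee_rot: [-180.0, 0.0, 86.3]
force: [0.2, 0.1, -0.7]
gripper_width: 28.5
gripper_force: 18.0
```

Past the taper with no contact. Continue on to ring40.

{"name": "send_rows", "arguments": {
  "targets": [
    [[0, 0, 0, 0, -0.004, -0.02, 0.6], [0, 0, 0, 0, 0, -0.02, 0.6], [0, 0, 0, 0, 0, 0, 0.6]]
  ]
}}

```text
time_s: 49.0
ee_pos: [531.9, 281.1, 88.6]
ee_rot: [-179.9, 0.0, 86.3]
force: [-0.1, -0.3, 0.1]
gripper_width: 28.2
gripper_force: 18.0
```

{"name": "send_rows", "arguments": {
  "targets": [
    [[0, 0, 0, 0, 0, -0.04, 0.6], [0, 0, 0, 0, 0, -0.04, 0.6], [0, 0, 0, 0, 0, -0.02, 0.6], [0, 0, 0, 0, 0, 0, 0.6]]
  ]
}}

```text
time_s: 49.4
ee_pos: [531.9, 281.1, 68.4]
ee_rot: [-179.9, 0.1, 86.3]
force: [0.1, -0.3, -0.9]
gripper_width: 28.5
gripper_force: 18.0
```

{"name": "send_rows", "arguments": {
  "targets": [
    [[0, 0, 0, 0, 0, -0.01, 0.6], [0, 0, 0, 0, 0, 0, 0.6]]
  ]
}}

```text
time_s: 49.6
ee_pos: [532.5, 281.5, 67.4]
ee_rot: [180.0, 0.0, 86.3]
force: [0.0, 0.2, -1.2]
gripper_width: 28.3
gripper_force: 18.0
```

{"name": "send_rows", "arguments": {
  "targets": [
    [[0, 0, 0, 0, 0, -0.006, 0.6], [0, 0, 0, 0, 0, 0, 0.6]]
  ]
}}

```text
time_s: 49.8
ee_pos: [532.5, 281.5, 66.3]
ee_rot: [180.0, -0.0, 86.3]
force: [0.2, 0.3, -1.0]
gripper_width: 28.3
gripper_force: 18.0
```

{"name": "send_rows", "arguments": {
  "targets": [
    [[0, 0, 0, 0, 0, -0.008, 0.6], [0, 0, 0, 0, 0, 0, 0.6]]
  ]
}}

```text
time_s: 50.0
ee_pos: [532.4, 281.4, 64.5]
ee_rot: [-180.0, 0.0, 86.3]
force: [0.9, -0.2, -0.6]
gripper_width: 28.5
gripper_force: 18.0
```

{"name": "send_rows", "arguments": {
  "targets": [
    [[0, 0, 0, 0, 0, -0.005, 0.6], [0, 0, 0, 0, 0, 0, 0.6]]
  ]
}}

```text
time_s: 50.2
ee_pos: [532.4, 281.4, 63.5]
ee_rot: [-180.0, 0.0, 86.3]
force: [0.5, 0.4, -0.4]
gripper_width: 28.6
gripper_force: 18.0
```

{"name": "send_rows", "arguments": {
  "targets": [
    [[0, 0, 0, 0, 0, -0.005, 0.6], [0, 0, 0, 0, 0, 0, 0.6]]
  ]
}}

```text
time_s: 50.4
ee_pos: [532.6, 281.5, 63.1]
ee_rot: [180.0, -0.0, 86.3]
force: [0.3, -0.4, 2.9]
gripper_width: 28.5
gripper_force: 18.0
```

Seated on ring40. Release, lift clear, and go to the caliper housing.

{"name": "send_rows", "arguments": {
  "targets": [
    [[0, 0, 0, 0, 0, 0, -0.2], [0, 0, 0, 0, 0, 0, -0.2], [0, 0, 0, 0, 0, 0, -0.2], [0, 0, 0, 0, 0, 0, -0.2], [0, 0, 0, 0, 0, 0.1, -0.2], [0, 0, 0, 0, 0, 0.15, -0.2], [0, 0, 0, 0, 0, 0.03, -0.2], [0, 0, 0, 0, 0, 0, -0.4]]
  ],
  "grip_force": 12
}}

```text
time_s: 51.2
ee_pos: [533.1, 281.8, 119.7]
ee_rot: [179.9, -0.1, 86.3]
force: [0.4, -0.6, -0.3]
gripper_width: 60.0
gripper_force: 0.0
```

{"name": "send_rows", "arguments": {
  "targets": [
    [[0, 0, 0, 0.079, -0.176, 0, -0.5], [0, 0, 0, 0.079, -0.176, 0, -0.5], [0, 0, 0, 0.079, -0.176, 0, -0.5], [0, 0, 0, 0.079, -0.176, 0, -0.5], [0, 0, 0, 0.079, -0.176, 0, -0.5], [0, 0, 0, 0.079, -0.176, 0, -0.5], [0, 0, 0, 0.079, -0.176, 0, -0.5], [0, 0, 0, 0.079, -0.176, 0, -0.5], [0, 0, 0, 0.079, -0.176, 0, -0.5], [0, 0, 0, 0, 0, 0, -0.5], [0, 0, 0, 0, 0, 0, -0.5], [0, 0, 0, 0, 0, 0, -0.5]]
  ]
}}

```text
time_s: 52.4
ee_pos: [673.6, -34.3, 117.5]
ee_rot: [-179.9, -0.0, 86.3]
force: [0.4, -0.9, -0.5]
gripper_width: 68.5
gripper_force: 0.0
```

```bash
python3 - <<'E'
from h import *
s=env.state();print(s["ee_pos"])
p,d=optics.grab_frame("scene");cv2.imwrite("pics/s6.png",cv2.convertScaleAbs(cv2.resize(p[150:290,190:420,::-1],(690,420),interpolation=cv2.INTER_CUBIC),alpha=1.6))
E
```

```text
[673.645368   -34.33860473 117.52360806]
```

View pics/s6.png

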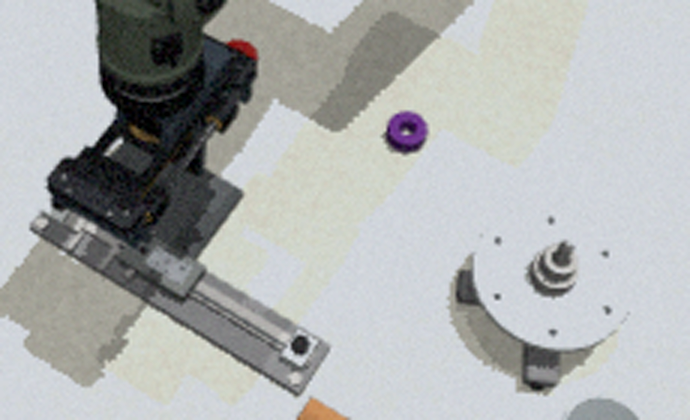

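Both rings are stacked on the spindle, at crop (555,268). Now take the housing and close the caliper fully.

{"name": "send_rows", "arguments": {
  "targets": [
    [[0, 0, 0, 0.003, 0, -0.2, -0.5], [0, 0, 0, 0, 0, -0.2, -0.5], [0, 0, 0, 0, 0, -0.15, -0.5], [0, 0, 0, 0, 0, -0.08, -0.5], [0, 0, 0, 0, 0, 0, -0.5], [0, 0, 0, 0, 0, 0, 0.4], [0, 0, 0, 0, 0, 0, 0.4], [0, 0, 0, 0, 0, 0, 0.4], [0, 0, 0, 0, 0, 0, 0.4], [0, 0, 0, 0, 0, 0, 0.4], [0, 0, 0, 0, 0, 0, 0.4]]
  ]
}}

```text
time_s: 53.55
ee_pos: [674.1, -35.2, -6.3]
ee_rot: [-179.9, -0.0, 86.2]
force: [-5.0, 0.2, 5.1]
gripper_width: 37.4
gripper_force: 12.0
```

{"name": "send_rows", "arguments": {
  "targets": [
    [[0, 0, 0, -0.002, -0.03, 0, 0.4], [0, 0, 0, -0.002, -0.03, 0, 0.4], [0, 0, 0, -0.002, -0.03, 0, 0.4], [0, 0, 0, -0.002, -0.02, 0, 0.4], [0, 0, 0, -0.001, -0.02, 0, 0.4], [0, 0, 0, 0, 0, 0, 0.4]]
  ]
}}

```text
time_s: 54.15
ee_pos: [672.1, -61.7, -6.4]
ee_rot: [-179.9, -0.0, 86.2]
force: [-4.2, 0.1, 5.0]
gripper_width: 37.9
gripper_force: 12.0
```

{"name": "send_rows", "arguments": {
  "targets": [
    [[0, 0, 0, 0, -0.01, 0, 0.4], [0, 0, 0, 0, -0.01, 0, 0.4], [0, 0, 0, 0, 0, 0, 0.4]]
  ]
}}

```text
time_s: 54.45
ee_pos: [672.0, -63.9, -6.3]
ee_rot: [-179.8, -0.2, 86.2]
force: [-4.9, 4.7, 7.3]
gripper_width: 37.8
gripper_force: 12.0
```

{"name": "send_rows", "arguments": {
  "targets": [
    [[0, 0, 0, 0, -0.007, 0, 0.4], [0, 0, 0, 0, -0.005, 0, 0.4], [0, 0, 0, 0, 0, 0, 0.4]]
  ]
}}

```text
time_s: 54.75
ee_pos: [672.0, -63.8, -6.3]
ee_rot: [-179.8, -0.4, 86.1]
force: [-4.2, 10.6, 7.3]
gripper_width: 37.7
gripper_force: 12.0
```

{"name": "send_rows", "arguments": {
  "targets": [
    [[0, 0, 0, 0, -0.005, 0, 0.4], [0, 0, 0, 0, 0, 0, 0.4]]
  ]
}}

```text
time_s: 54.95
ee_pos: [672.0, -63.9, -6.3]
ee_rot: [-179.8, -0.4, 86.1]
force: [-4.7, 12.9, 8.2]
gripper_width: 37.8
gripper_force: 12.0
```

{"name": "send_rows", "arguments": {
  "targets": [
    [[0, 0, 0, 0, 0.005, 0, 0.4], [0, 0, 0, 0, 0, 0, -0.3], [0, 0, 0, 0, 0, 0, -0.5], [0, 0, 0, 0, 0, 0, -0.5], [0, 0, 0, 0, 0, 0.1, -0.5], [0, 0, 0, 0, 0, 0.2, -0.5], [0, 0, 0, 0, 0, 0.2, -0.5], [0, 0, 0, -0.15, 0, 0.1, -0.5], [0, 0, 0, -0.2, 0.1, 0, -0.5], [0, 0, 0, -0.2, 0.15, 0, -0.5], [0, 0, 0, -0.2, 0.15, 0, -0.5], [0, 0, 0, -0.2, 0.15, 0, -0.5]]
  ]
}}

```text
time_s: 56.15
ee_pos: [482.1, 42.6, 112.7]
ee_rot: [179.9, -0.0, 86.2]
force: [1.0, 0.5, 1.2]
gripper_width: 68.2
gripper_force: 0.0
```

{"name": "send_rows", "arguments": {
  "targets": [
    [[0, 0, 0, 0, 0, 0, -0.5], [0, 0, 0, 0, 0, 0, -0.5], [0, 0, 0, 0, 0, 0, -0.5]]
  ]
}}

```text
time_s: 56.45
ee_pos: [485.0, 41.7, 113.1]
ee_rot: [179.9, 0.0, 86.2]
force: [0.5, -0.0, -0.0]
gripper_width: 68.1
gripper_force: 0.0
```

```bash
python3 - <<'E'
from h import *
s=env.state();print(s["ee_pos"])
p,d=optics.grab_frame("scene");q,d=optics.grab_frame("top")
r=lambda a:cv2.resize(a[:,:,::-1],(400,400),interpolation=cv2.INTER_CUBIC)
cv2.imwrite("pics/f.png",cv2.convertScaleAbs(np.hstack([r(p[170:250,190:270]),r(q[140:220,215:295])]),alpha=1.7))
E
```

```text
[485.02453269  41.74970335 113.09324095]
```

View pics/f.png

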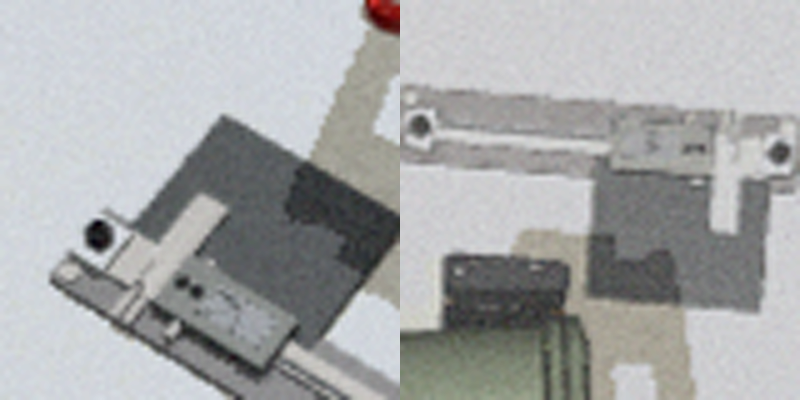

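The picture shows the jaws shut with no gap, at crops (185,240) and (727,205), and the hand clear. Handing in.

```bash
python3 -c "
from workcell import env
print(env.job_done())"
```

```text
the job is handed in; nothing more can be done
None
```

Job handed in at about 56 s: ring40 then ring30 (the only steel rings on the bench) were each measured in the caliper and stacked on the spindle, and the empty caliper was closed fully; no verdict was returned.

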